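Take the test gauge off the standpipe and pack the drain test kit

ROBOT

A 7-joint arm with a two-finger parallel gripper is mounted at the origin on the work surface. World frame = base frame: x ahead of the robot, y to its left, z up, the work surface at z = 0. Lengths are in m, angles in rad, forces in N, time in s.
With the tool pointing down it reaches from about 0.4 to 0.85 m from the base axis. Payload 4.5 kg.
Tool frame: the origin (TCP) lies midway between the tips of the shut fingers; the grasp point (between the pads) lies 19 mm behind it; z points along the fingers, y is the line along which they close (so a half turn about z gives the same grasp; the last joint's range is limited). The gripper opens to 85 mm and grips with 20 to 120 N. Pads are 22 mm wide; open, the fingers measure 114 mm over their backs; the gripper's body (76 mm by 85 mm) begins 54 mm behind the grasp point. The pads swing forward as they close: fully open they stand 13 mm farther back than shut.
Start: joints at [-1.151, 0.689, -0.195, 1.565, 0.157, 0.902, -0.215], TCP at [0.235, 0.579, 0.202] pointing down, gripper open.
Joint ranges: [-3.01, 3.01], [-0.46, 2.08], [-1.47, 1.51], [0.13, 2.56], [-1, 4.14], [0.04, 2.09], [-2.66, 2.66]. Speed limits (rad/s): [2.57, 2.57, 3.14, 3.14, 3.14, 3.14, 3.14].

INTERFACE

Orientations are given as a unit quaternion [w, x, y, z].
In Python, from rig import arm gives the robot as it stands.
- The arm moves only by the shell command python3 -m pendant 'ROWS' [FORCE]. ROWS is JSON, a list of rows, each an object with "hand": the finger opening in m, from 0 to 0.0854; "offset": the shift along the tool's x, y, z in m, a list of three; "twist": the turn about the tool's z in rad. A call has 1 to 10 rows; each row shifts and turns the commanded pose from where the row before left it, along the tool's axes as they then stand; what a row does not reach is not made up. A row lasts 1/12 s, in which the tool goes at most 41.7 mm and 7.16 degrees, less where a joint would pass 70% of its speed; a pose out of reach is approached as far as the arm can. A call with a gripper value outside its range is refused whole. The fingers move at their own pace and stop on an object; FORCE is the grip in N (left out, the last holds). Time passes only in rows, so rows that do not move let the fingers close. It gives the time, the measured TCP pose, the force, the opening and the grip force at its end, in the units of the state.
- arm.get_state(): the state, without advancing time (a new reading comes with each control period).
- arm.read_camera(name): name is "scene" or "top" or "wrist"; returns a dict with "color" (480x640x3 uint8, red, green, blue), "K" (3x3 intrinsics, pixels), "k1" (the pictures are not rectified: a ray, as slopes to the right and down, at radius r is drawn at 1 + k1 r^2 times it, then the intrinsics apply), "origin" and "orientation" of the camera in the world; the wrist camera has in their place "mount" (4x4, takes a point from camera to tool coordinates, whose origin is the TCP and whose axes are the flange's). Camera axes: x right, y down, z forward; pixel columns grow to the right and rows downward; lengths in m; the calibration is good to about 2 mm. A picture is of the moment at which its call begins: read the wrist's pose just before it. There is no depth.
- arm.job_done(): hands the job in; it is judged then, once.
The state is a dict: "time_s": time; "joints": joint angles; "qd": joint speeds; "joint_efforts": joint torques, N m; "ee_pos": TCP position; "tool_rot": TCP orientation; "wrist_force": force on the tool from outside, world axes, zero at the start; "torque": the same for the moment, N m; "grip_width": finger opening in m; "grip_force": force on a finger pad.
Only numpy, scipy, OpenCV 4.12 (cv2) and the standard library are available. Lean on these libraries where they do the work, as an engineer would, in place of code of your own. Each camera call takes 0.05 s, during which the arm holds its last target. There are 200 camera calls.

TASK

The drain test is over: unscrew the test gauge from the washer's standpipe and lift it off, then pack the kit away. Press the gauge (dial up) and every tool of the kit that is lying out on the worktop (pliers, spirit level, caliper, test plug, whichever are there) fully home into their own fitted cut-outs in the open case, and leave the other things on the worktop where they are.

Things in the scene. Friction and masses are not known exactly. Their poses are not given: they have to be found in the camera images.
- standpipe: White plastic waste pipe that stands up through the worktop, fixed. Origin on the worktop at its foot, z up along the pipe. Flange 84 mm across at the foot, pipe 43 mm across (51 mm collar at 47 to 57 mm), then a threaded spigot 33 mm across from 57 to 92 mm high with a coarse right-hand thread (ridge 40 mm across, pitch 7 mm): what is screwed on comes off anticlockwise seen from above.
- pipe_top (a point): Centre of the spigot's top rim, 92 mm above the worktop, on the pipe's axis. While the gauge is screwed right down its origin lies 32 mm below this point; its skirt is clear of the spigot when its origin has risen above this point.
- gauge: Test cap with a dial gauge: round cap, mouth down, dial facing up, 60 mm tall, 200 g. Origin at the centre of its lower rim, z up. Hollow skirt 48 to 50 mm across and 32 mm high (thread inside); above it a solid round head 52 mm across from 32 to 60 mm up (knurled band, then steel dial case): grip that. At the start it is screwed right down on the standpipe, origin 60 mm above the worktop.
- gauge_head (a point): Centre of the gauge's round head, 46 mm above the gauge's origin. The gauge turns easily and rises 7 mm a turn (turning alone lifts it; the thread stays put when let go). It comes free of the thread after just under 2 turns, risen about 12 mm; until then it cannot be pulled off: a pull meets the thread within 3 mm.
- case: Open moulded kit case, fixed, with a rigid grey insert (cut-outs with a black floor) that has a cut-out for every piece of the kit. Origin at the centre of its underside, z up, x away from the robot at yaw 0. Insert 220 mm (x) by 320 mm (y), top face 40 mm up; a 6 mm shell wall round it stands 2 mm higher. The lid lies folded flat behind it (+x side), 26 mm high.
- insert_top (a point): Centre of the insert's top face, axes as the case. Cut-outs are 2 to 3 mm wider than the piece all round. Sprung nibs stand out of their walls 6 to 8 mm below the top face, in line with where the piece is gripped: the piece does not drop home by its own weight, the nibs give way to a firm press of about 3 to 12 N on top of the piece there and then hold it.
- pliers_pocket (a point): Where the pliers' origin lies when they are home: on the floor of their T-shaped cut-out, 10 mm deep. Axes as the case: the jaws point along the case's +x.
- level_pocket (a point): Where the level's origin lies when it is home: centre of the floor of the straight cut-out, 115 by 25 mm, 10 mm deep, long way along the case's x. Either way round fits.
- caliper_pocket (a point): Where the caliper's origin lies when it is home: on the floor of its cut-out, 10 mm deep; the jaws point along the case's +x, the long jaws towards its -y.
- plug_pocket (a point): Where the test plug's origin lies when it is home: centre of the floor of the smaller round cut-out, 41 mm across, 10 mm deep. Any yaw.
- gauge_pocket (a point): Where the gauge's origin lies when it is home: centre of the floor of the larger round cut-out, 54 mm across, 16 mm deep. Mouth down, dial up, any yaw.
- pliers: Slip-joint pliers lying flat, dark steel head and black grips, 132 mm long, 160 g. Origin on the underside, 6 mm behind the pivot; x points to the jaws. Head 24 mm wide and 18 mm high from x = -6 to 34 mm (grip it across at x = 14 mm), jaws 15 mm wide out to x = 60 mm, two handles spread to 42 mm, 16 mm high, back to x = -72 mm. May be absent.
- level: Pocket spirit level, a plain aluminium bar with a vial in its top, 110 mm (x) by 20 mm (y) by 22 mm high, 120 g. Origin at the centre of its underside. May be absent.
- caliper: Pocket digital caliper lying flat, jaws shut, 130 mm long, 130 g. Origin on the underside on the beam's centre line; x points to the jaw end. Steel beam 14 mm wide, 7 mm high, x = -70 to 60 mm; black display housing 28 mm wide, 18 mm high, x = -22 to 30 mm (grip across at x = 4 mm); two jaws at x = 31 to 58 mm, 7 mm high, from y = -34 to +14 mm. May be absent.
- plug: Round drain test plug with a wing nut on top, 90 g. Origin at the centre of its underside, z up. Rubber ring 36 mm across, 3 to 13 mm up; disc 31 mm across up to 18 mm; wing nut 32 mm long (x), 9 mm thick (y), from 18 to 34 mm up: pinch it across its thickness. May be absent.
- detergent: The white detergent bottle, 90 mm across, 220 mm tall; origin at the centre of its underside. Not part of the job: leave it alone.
- cement: The tin of pipe cement, 66 mm across, 85 mm tall; origin at the centre of its underside. Not part of the job: leave it alone.
- dish: The small white dish, 66 mm across, 32 mm tall; origin at the centre of its underside. Not part of the job: leave it alone.
- coupling: The white pipe coupling, an upright ring 48 mm across, 34 mm tall; origin at the centre of its underside. Not part of the job: leave it alone.
- elbow: The white pipe elbow, lying, 42 mm tall, arms 48 mm long; origin at the centre of its underside. Not part of the job: leave it alone.
- tape: The roll of thread tape, flat, 60 mm across, 16 mm tall; origin at the centre of its underside. Not part of the job: leave it alone.
- soap: The bar of soap, 85 by 55 by 28 mm; origin at the centre of its underside. Not part of the job: leave it alone.

How it is judged:
On the way:
1. the test gauge is unscrewed and lifted clear of the standpipe's thread (z of gauge in the frame of pipe_top above 0.001 m), for 0.2 s.
At the end, for the whole second after the job is handed in: The gauge and every tool that is present sits home in its own cut-out, at rest: its underside within 3 mm of the cut-out's floor, its origin within 6 mm (horizontally) of the cut-out's point, and tilted less than 0.08 rad (z of gauge in the frame of case below 0.027 m and horizontal distance between gauge and gauge_pocket below 0.006 m and angle between each of gauge, pliers, level, caliper, plug's own z axis and vertical below 0.08 rad and linear speed of each of gauge, pliers, level, caliper, plug below 0.02 m/s and z of each of pliers, level, caliper, plug in the frame of case below 0.033 m and horizontal distance between pliers and pliers_pocket below 0.006 m and horizontal distance between level and level_pocket below 0.006 m and horizontal distance between caliper and caliper_pocket below 0.006 m and horizontal distance between plug and plug_pocket below 0.006 m); the robot touches nothing.
It fails at once if a bystander (bottle, tin, dish, coupling, elbow, tape, soap) is shoved more than 5 cm (distance of any of detergent, cement, dish, coupling, elbow, tape, soap from where it was at the start of the episode above 0.05 m).
It fails at once if a bystander is tipped over (angle between any of detergent, cement, dish, coupling, elbow, tape, soap's own z axis and vertical above 0.6 rad).
Of pliers, level, caliper, plug only 2 to 4 are there at a start; the rules pass over those that are not, and their reading is None.
At some moment in a run one of pliers, level, caliper, plug may be knocked a few centimetres aside while the robot is not near it.
It also fails if it takes over 210 s, if anything falls off the work surface, if the arm or the gripper's body presses on something with over 40 N, if the wrist force passes 120 N, or if a joint passes its speed limit or range.

## Working session

There is one attempt and no reset: what is moved stays moved. The work goes in short steps, Python scripts to look and compute and a shell command to move; the robot and the scene stay as the last step left them, time stands still between calls to the robot, and variables do not carry over. Pictures are saved under pics/ and viewed, at most 14 in all, crops included, and the job is handed in when it is done.

```bash
ls; mkdir -p pics; python3 - <<'E'
from rig import arm
import cv2
s=arm.get_state(); print(s)
for n in("scene","top"):
    c=arm.read_camera(n); cv2.imwrite(f"pics/{n}0.png",c["color"][:,:,::-1]); print(n,c["K"],c["k1"],c["origin"],c["orientation"])
c=arm.read_camera("wrist"); print(c["mount"],c["K"],c["k1"])
E
```

```text
pics
{'time_s': 0.0, 'joints': array([-1.15121807,  0.69001428, -0.19452026,  1.56638823,  0.15731194,
        0.90248507, -0.21511665]), 'qd': array([-6.86702686e-05, -1.28652916e-03, -6.86271722e-05,  1.38349570e-03,
        5.22002622e-04, -2.46287784e-04, -1.10275607e-03]), 'joint_efforts': array([ 3.99027540e-04, -5.39627802e+01, -1.26562189e+00, -1.58537471e+01,
        9.32355237e-03,  9.53080540e-03,  1.71065773e-05]), 'ee_pos': array([0.23495275, 0.57837236, 0.20115358]), 'tool_rot': array([-1.12853842e-04,  1.91653223e-01,  9.81462245e-01, -9.43781165e-04]), 'wrist_force': array([ 0.17876487, -0.11331492,  0.2400127 ]), 'torque': array([-0.04156485, -0.06763282, -0.03279043]), 'grip_force': 0.0, 'grip_width': 0.08537927728153817}
scene [[473.79380449   0.         317.3616484 ]
 [  0.         473.79380449 241.42698037]
 [  0.           0.           1.        ]] -0.03265205185650922 [ 1.13644019 -0.61284382  1.15542334] [-0.2922249   0.88636147  0.33790296 -0.12161224]
top [[470.47161037   0.         327.49692526]
 [  0.         470.47161037 233.82906647]
 [  0.           0.           1.        ]] -0.0956502029688233 [ 0.46789257 -0.03750625  1.25557344] [-0.02181298  0.7155918  -0.6970409   0.03983147]
[[ 7.64304594e-05 -9.45293439e-01 -3.26221257e-01  8.32155683e-02]
 [ 9.99999962e-01  1.58981002e-04 -2.26390036e-04 -1.02654259e-03]
 [ 2.65867998e-04 -3.26221227e-01  9.45293415e-01 -1.71811765e-01]
 [ 0.00000000e+00  0.00000000e+00  0.00000000e+00  1.00000000e+00]] [[373.75841431   0.         324.6543015 ]
 [  0.         373.75841431 235.51443244]
 [  0.           0.           1.        ]] -0.07961617885360377
```

View pics/top0.png

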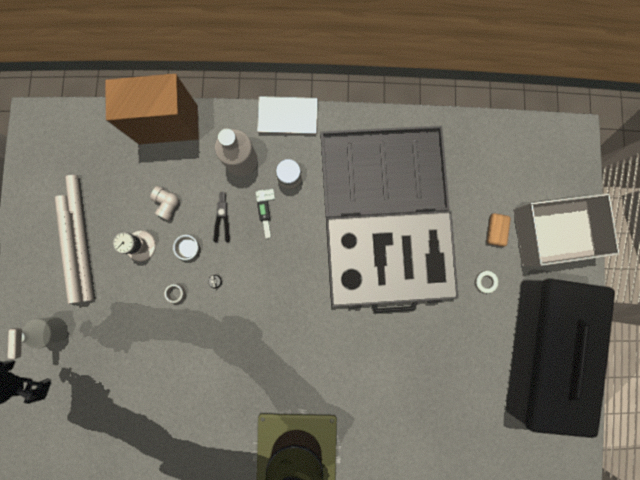

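View pics/scene0.png

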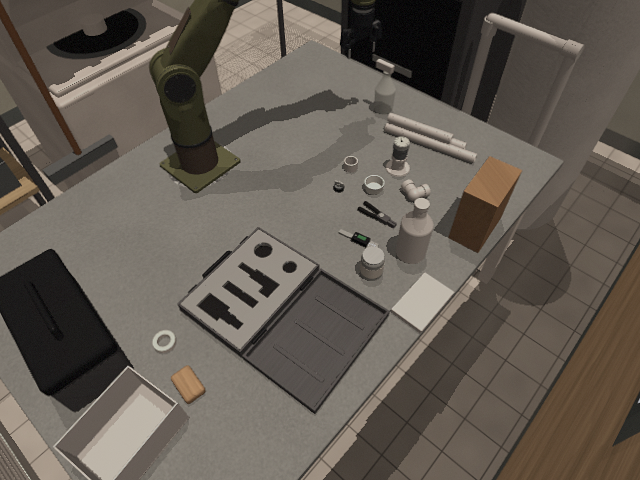

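Top view: gauge dial at (124,242), pliers (222,217), caliper (264,212), plug (215,281); no level. Case insert centre is near (391,260). Next I'll take zoomed crops to measure from.

```bash
cat > h.py <<'E'
from rig import arm
import numpy as np, cv2
from scipy.spatial.transform import Rotation as R
def rot(q): return R.from_quat([q[1],q[2],q[3],q[0]]).as_matrix()
def campose(c,s=None):
    if "mount" in c:
        T=np.eye(4);T[:3,:3]=rot(s["tool_rot"]);T[:3,3]=s["ee_pos"];M=T@c["mount"];return M[:3,:3],M[:3,3]
    return rot(c["orientation"]),np.array(c["origin"])
def cast(c,uv,z,s=None):
    Rm,o=campose(c,s); D=np.array([c["k1"],0,0,0.])
    p=cv2.undistortPoints(np.array(uv,float).reshape(-1,1,2),c["K"],D)[:,0]
    d=np.c_[p,np.ones(len(p))]@Rm.T
    return o+d*((z-o[2])/d[:,2:3])
def proj(c,P,s=None):
    Rm,o=campose(c,s); P=(np.atleast_2d(P)-o)@Rm
    return cv2.projectPoints(P,np.zeros(3),np.zeros(3),c["K"],np.array([c["k1"],0,0,0.]))[0][:,0]
def snap(n):
    s=arm.get_state(); return arm.read_camera(n),s
def yaw(s): # tool y axis and x axis heading in world
    m=rot(s["tool_rot"]); return np.arctan2(m[1,0],m[0,0])
def todo(s,target,ang): # target tcp xyz, wanted heading of tool x axis (mod pi)
    m=rot(s["tool_rot"]); d=m.T@(np.array(target)-s["ee_pos"])
    dy=(ang-yaw(s)+np.pi/2)%np.pi-np.pi/2
    print("offset(tool)",d.round(4),"twist",round(-dy,3),"=rows of .12:",round(abs(dy)/.12,1),"j7",s["joints"][6].round(2),"tcp",s["ee_pos"].round(4))
E
python3 - <<'E'
from h import *
c,s=snap("top"); im=c["color"][:,:,::-1]
a=cv2.resize(im[170:310,100:300],None,fx=4,fy=4,interpolation=cv2.INTER_CUBIC)
b=cv2.resize(im[200:320,315:475],None,fx=5,fy=5,interpolation=cv2.INTER_CUBIC)
cv2.imwrite("pics/a.png",a);cv2.imwrite("pics/b.png",b)
g=cv2.cvtColor(im,cv2.COLOR_BGR2HSV)
# insert: bright region in roi
m=np.zeros(im.shape[:2],np.uint8); m[195:320,315:475]=(g[195:320,315:475,2]>135)*255
cs,_=cv2.findContours(m,cv2.RETR_EXTERNAL,cv2.CHAIN_APPROX_NONE); k=max(cs,key=cv2.contourArea)
r=cv2.minAreaRect(k); bx=cv2.boxPoints(r); P=cast(c,bx,.04); print(bx,P.round(4),"sides",np.linalg.norm(P-np.roll(P,-1,0),axis=1).round(4),"ctr",P.mean(0))
# holes
z=np.zeros_like(m); cv2.fillPoly(z,[k],255); h=((z>0)&(g[:,:,2]<90)).astype(np.uint8)*255
cs,_=cv2.findContours(h,cv2.RETR_EXTERNAL,cv2.CHAIN_APPROX_NONE)
for q in cs:
    if cv2.contourArea(q)>60:
        rr=cv2.minAreaRect(q); P=cast(c,cv2.boxPoints(rr),.04); print("hole",rr[0],P.mean(0).round(4),np.linalg.norm(P-np.roll(P,-1,0),axis=1)[:2].round(4))
E
```

```text
[[327.95428 219.24521]
 [450.323   211.82893]
 [455.5014  297.27267]
 [333.1327  304.68896]] [[ 0.6127 -0.0674  0.04  ]
 [ 0.6418 -0.3902  0.04  ]
 [ 0.4178 -0.4049  0.04  ]
 [ 0.3924 -0.0862  0.04  ]] sides [0.3241 0.2245 0.3197 0.2211] ctr [ 0.51619524 -0.2371884   0.04      ]
hole (351.0, 279.0) [ 0.4594 -0.1308  0.04  ] [0.0466 0.0463]
hole (407.23236083984375, 257.0205993652344) [ 0.5199 -0.2763  0.04  ] [0.0207 0.1108]
hole (348.5, 240.5) [ 0.5587 -0.1221  0.04  ] [0.0338 0.0338]
hole (383.75128173828125, 258.51776123046875) [ 0.5145 -0.2148  0.04  ] [0.0494 0.1321]
hole (434.38232421875, 255.97056579589844) [ 0.5245 -0.348   0.04  ] [0.0471 0.1368]
```

View pics/a.png

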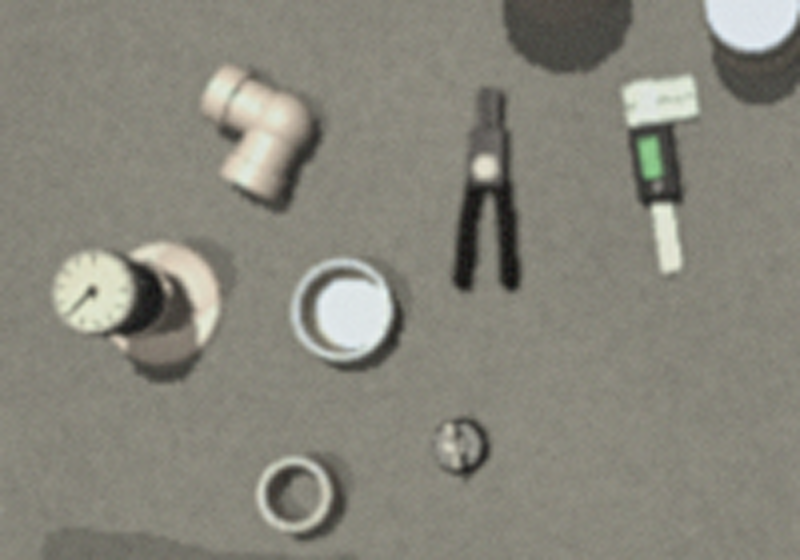

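View pics/b.png

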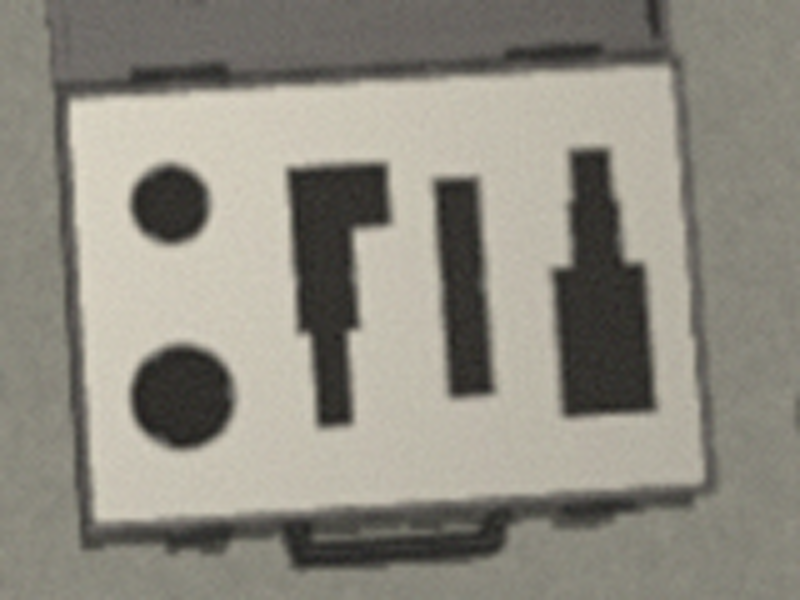

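```bash
python3 - <<'E'
from h import *
c,s=snap("top"); im=c["color"]
print("dial top",cast(c,[[123.3,242.8]],.12).round(4))
# sanity: foot flange
print("flange",cast(c,[[141.5,246]],.003).round(4), "proj check reach",np.hypot(*cast(c,[[123.3,242.8]],.12)[0,:2]))
for n,uv,z in(("pliers pivot",(221,212),.018),("pliers jawtip",(222.5,193),.015),("handles end",(221.8,241),.016),("cal housing",(263.7,211),.018),("cal tail",(267.5,238),.007),("cal jaw",(265,195),.007),("plug",(215,281.3),.03),("dish",(186,248),.03),("coupling",(174,294),.034),("elbow",(165,203),.03)):
    print(n,cast(c,[uv],z)[0].round(4))
sc,_=snap("scene"); g=cv2.cvtColor(sc["color"],cv2.COLOR_RGB2GRAY)
print("scene proj of dial", proj(sc,cast(c,[[123.3,242.8]],.12)))
cv2.imwrite("pics/c.png",cv2.resize(sc["color"][120:270,320:460,::-1],None,fx=4,fy=4,interpolation=cv2.INTER_CUBIC))
g=cast(c,[[123.3,242.8]],.12)[0]; todo(s,[g[0],g[1],.16],yaw(s)); print("yaw",yaw(s), rot(s["tool_rot"]).round(3))
E
```

```text
dial top [[0.532  0.4319 0.12  ]]
flange [[0.5314 0.4297 0.003 ]] proj check reach 0.685204856963019
pliers pivot [0.6268 0.2159 0.018 ]
pliers jawtip [0.6784 0.215  0.015 ]
handles end [0.5501 0.2107 0.016 ]
cal housing [0.6326 0.1028 0.018 ]
cal tail [0.562  0.0912 0.007 ]
cal jaw [0.6774 0.1022 0.007 ]
plug [0.4439 0.2212 0.03  ]
dish [0.5282 0.3011 0.03  ]
coupling [0.408  0.3258 0.034 ]
elbow [0.6453 0.3634 0.03  ]
scene proj of dial [[400.67378451 141.12340074]]
offset(tool) [-0.3304 -0.0243  0.0415] twist -0.0 =rows of .12: 0.0 j7 -0.22 tcp [0.235  0.5787 0.2015]
yaw 2.755872501847096 [[-0.927  0.376 -0.   ]
 [ 0.376  0.927 -0.001]
 [-0.    -0.001 -1.   ]]
```

View pics/c.png

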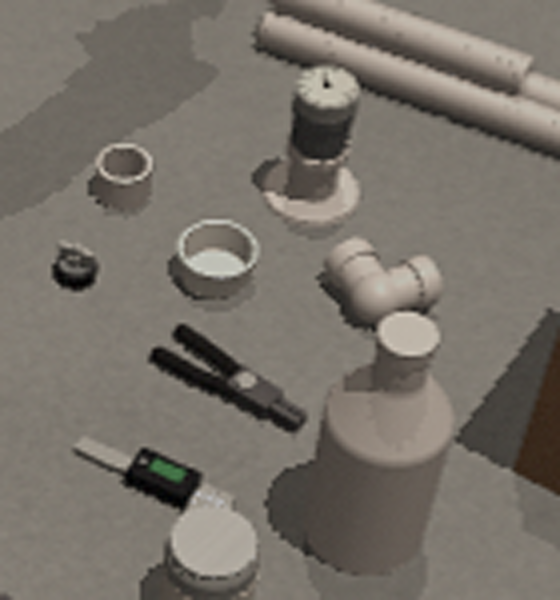

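The scene view shows the dial at (402,141.5) px against a projected (400.7,141.1), so the two views agree to about 3 mm. Moving over the gauge at the current height.

```bash
python3 -m pendant '[{"hand":0.085,"offset":[-0.033,-0.0024,0],"twist":0},{"hand":0.085,"offset":[-0.033,-0.0024,0],"twist":0},{"hand":0.085,"offset":[-0.033,-0.0024,0],"twist":0},{"hand":0.085,"offset":[-0.033,-0.0024,0],"twist":0},{"hand":0.085,"offset":[-0.033,-0.0024,0],"twist":0},{"hand":0.085,"offset":[-0.033,-0.0024,0],"twist":0},{"hand":0.085,"offset":[-0.033,-0.0024,0],"twist":0},{"hand":0.085,"offset":[-0.033,-0.0024,0],"twist":0},{"hand":0.085,"offset":[-0.033,-0.0024,0],"twist":0},{"hand":0.085,"offset":[-0.033,-0.0024,0],"twist":0}]' 40; python3 -m pendant '[{"hand":0.085,"offset":[0,0,0],"twist":0},{"hand":0.085,"offset":[0,0,0],"twist":0}]'
python3 - <<'E'
from h import *
c,s=snap("wrist"); print(s["ee_pos"],yaw(s),s["joints"])
cv2.imwrite("pics/w1.png",c["color"][:,:,::-1])
print(proj(c,[[.532,.4315,.12]],s))
E
```

```text
time_s: 1.13
ee_pos: [0.5333, 0.4316, 0.202]
tool_rot: [-0.0, 0.192, 0.981, -0.0]
wrist_force: [0.8, -0.3, 1.2]
grip_width: 0.0849
grip_force: 0.0
time_s: 1.3
ee_pos: [0.5346, 0.43, 0.2015]
tool_rot: [0.001, 0.194, 0.981, -0.001]
wrist_force: [0.6, 1.3, 0.6]
grip_width: 0.0847
grip_force: 0.0
[0.53456391 0.43004761 0.20147625] 2.7504397305853923 [-0.63761238  0.77948488 -0.21940788  1.3574277   0.18197621  1.02452163
  0.28937674]
[[326.79424844 225.88483214]]
```

View pics/w1.png

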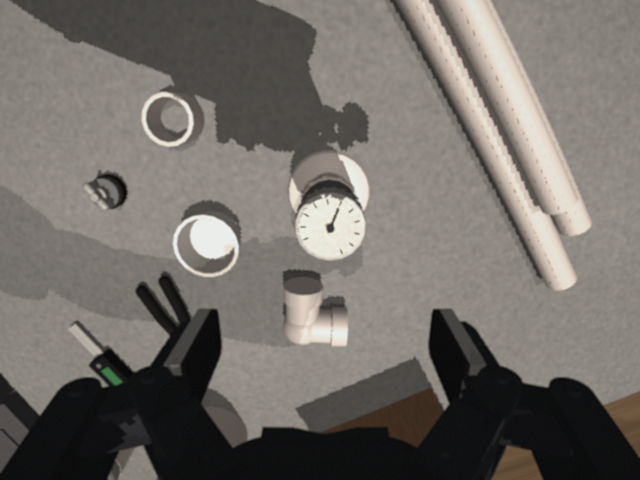

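Wrist view: dial at about (330,227), predicted (327,226), so the position is confirmed to within 2–3 mm. Now refining it.

```bash
python3 - <<'E'
from h import *
c,s=snap("wrist"); v=c["color"].min(2).astype(np.uint8)
m=np.zeros_like(v); m[185:270,285:375]=(v[185:270,285:375]>150)*255
m=cv2.morphologyEx(m,cv2.MORPH_OPEN,np.ones((5,5)))
cs,_=cv2.findContours(m,cv2.RETR_EXTERNAL,cv2.CHAIN_APPROX_NONE)
for k in cs:
    if cv2.contourArea(k)>800:
        e=cv2.fitEllipse(cv2.convexHull(k)); P=cast(c,[e[0]],.12,s)[0]; print(e,P)
        todo(s,[P[0],P[1],.082],yaw(s)+.0)
E
```

```text
((328.5542907714844, 230.73092651367188), (66.2421646118164, 70.08250427246094), 87.71775817871094) [0.53323366 0.43348855 0.12      ]
offset(tool) [-0.0006  0.0017  0.1196] twist -0.0 =rows of .12: 0.0 j7 0.29 tcp [0.5321 0.4322 0.2016]
```

```bash
python3 -m pendant '[{"hand":0.085,"offset":[0,0.0015,0],"twist":0.12},{"hand":0.085,"offset":[0,0,0],"twist":0.12},{"hand":0.085,"offset":[0,0,0],"twist":0.12},{"hand":0.085,"offset":[0,0,0],"twist":0.12},{"hand":0.085,"offset":[0,0,0],"twist":0.12},{"hand":0.085,"offset":[0,0,0],"twist":0.12},{"hand":0.085,"offset":[0,0,0],"twist":0.12},{"hand":0.085,"offset":[0,0,0],"twist":0.12},{"hand":0.085,"offset":[0,0,0],"twist":0.12},{"hand":0.085,"offset":[0,0,0],"twist":0.12}]'>/dev/null
python3 -c "
from h import *
s=arm.get_state();print(s['joints'],yaw(s));todo(s,[.5332,.4335,.082],yaw(s))"
```

```text
[-0.80930688  0.77801823  0.11171414  1.36589096 -0.09509499  1.00327786
 -0.69574442] 1.5533600435488306
offset(tool) [-0.0026  0.0033  0.12  ] twist -0.0 =rows of .12: 0.0 j7 -0.7 tcp [0.5301 0.436  0.202 ]
```

```bash
python3 -m pendant '[{"hand":0.085,"offset":[0,0,0],"twist":0.12},{"hand":0.085,"offset":[0,0,0],"twist":0.12},{"hand":0.085,"offset":[0,0,0],"twist":0.12},{"hand":0.085,"offset":[0,0,0],"twist":0.12},{"hand":0.085,"offset":[0,0,0],"twist":0.12},{"hand":0.085,"offset":[0,0,0],"twist":0.12},{"hand":0.085,"offset":[0,0,0],"twist":0.12},{"hand":0.085,"offset":[0,0,0],"twist":0.12},{"hand":0.085,"offset":[0,0,0],"twist":0.12},{"hand":0.085,"offset":[0,0,0],"twist":0.12}]'>/dev/null
python3 -m pendant '[{"hand":0.085,"offset":[0,0,0],"twist":0.12},{"hand":0.085,"offset":[0,0,0],"twist":0.12},{"hand":0.085,"offset":[0,0,0],"twist":0.12},{"hand":0.085,"offset":[0,0,0],"twist":0.12},{"hand":0.085,"offset":[0,0,0],"twist":0},{"hand":0.085,"offset":[0,0,0],"twist":0},{"hand":0.085,"offset":[0,0,0],"twist":0}]'>/dev/null
python3 -c "
from h import *
s=arm.get_state();print(s['joints'],yaw(s),s['qd'].round(3));todo(s,[.5332,.4335,.082],yaw(s))"
```

```text
[-1.02283089  0.84375644  0.58087043  1.3788924  -0.48941408  1.0634908
 -2.04847377] -0.119628933581469 [ 0.011  0.001  0.002 -0.003 -0.001  0.    -0.009]
offset(tool) [0.0021 0.0014 0.1199] twist -0.0 =rows of .12: 0.0 j7 -2.05 tcp [0.5313 0.435  0.2019]
```

```bash
python3 -m pendant '[{"hand":0.085,"offset":[0.002,0.0015,0.02],"twist":0},{"hand":0.085,"offset":[0,0,0.025],"twist":0},{"hand":0.085,"offset":[0,0,0.025],"twist":0},{"hand":0.085,"offset":[0,0,0.025],"twist":0},{"hand":0.085,"offset":[0,0,0.025],"twist":0},{"hand":0.085,"offset":[0,0,0],"twist":0},{"hand":0.085,"offset":[0,0,0],"twist":0},{"hand":0.085,"offset":[0,0,0],"twist":0}]'
python3 -c "
from h import *
s=arm.get_state();todo(s,[.5332,.4335,.082],yaw(s))"
```

```text
time_s: 4.32
ee_pos: [0.5353, 0.4328, 0.0836]
tool_rot: [-0.001, 0.998, -0.062, 0.001]
wrist_force: [0.5, 0.0, 0.6]
grip_width: 0.0853
grip_force: 0.0
offset(tool) [-0.0021 -0.0004  0.0016] twist -0.0 =rows of .12: 0.0 j7 -1.98 tcp [0.5353 0.4328 0.0836]
```

Close the grip at 40 N and check that the force stays small.

```bash
python3 -m pendant '[{"hand":0.07,"offset":[-0.002,0,0.001],"twist":0},{"hand":0.06,"offset":[0,0,0],"twist":0},{"hand":0.05,"offset":[0,0,0],"twist":0},{"hand":0.04,"offset":[0,0,0],"twist":0},{"hand":0.04,"offset":[0,0,0],"twist":0},{"hand":0.04,"offset":[0,0,0],"twist":0},{"hand":0.04,"offset":[0,0,0],"twist":0},{"hand":0.04,"offset":[0,0,0],"twist":0}]' 40
python3 -c "
from h import *
s=arm.get_state();todo(s,[.5332,.4335,.082],yaw(s));print(s['joints'],s['torque'])"
```

```text
time_s: 4.98
ee_pos: [0.5329, 0.4338, 0.083]
tool_rot: [-0.001, 0.998, -0.062, 0.001]
wrist_force: [-1.2, 1.0, 6.7]
grip_width: 0.0496
grip_force: 40.3
offset(tool) [0.0004 0.0002 0.001 ] twist -0.0 =rows of .12: 0.0 j7 -1.98 tcp [0.5329 0.4338 0.083 ]
[-0.9921369   0.97107959  0.50550278  1.47784106 -0.56870109  0.8385844
 -1.98114403] [-0.00108767  0.31432641 -0.04395102]
```

```bash
python3 -m pendant '[{"hand":0.04,"offset":[0,0,-0.00013],"twist":-0.12},{"hand":0.04,"offset":[0,0,-0.00013],"twist":-0.12},{"hand":0.04,"offset":[0,0,-0.00013],"twist":-0.12},{"hand":0.04,"offset":[0,0,-0.00013],"twist":-0.12},{"hand":0.04,"offset":[0,0,-0.00013],"twist":-0.12},{"hand":0.04,"offset":[0,0,-0.00013],"twist":-0.12},{"hand":0.04,"offset":[0,0,-0.00013],"twist":-0.12},{"hand":0.04,"offset":[0,0,-0.00013],"twist":-0.12},{"hand":0.04,"offset":[0,0,-0.00013],"twist":-0.12},{"hand":0.04,"offset":[0,0,-0.00013],"twist":-0.12}]'
python3 -c "
from h import *
s=arm.get_state();print(yaw(s),s['joints'],s['torque'])"
```

```text
time_s: 5.82
ee_pos: [0.533, 0.4331, 0.0835]
tool_rot: [-0.0, 0.857, 0.515, 0.001]
wrist_force: [-0.1, -0.2, -0.0]
grip_width: 0.0498
grip_force: 41.2
1.0816617642555482 [-0.84037438  0.91831561  0.18275087  1.4683909  -0.20819465  0.77159808
 -1.06781459] [ 0.07002862 -0.00273126  0.01727293]
```

```bash
python3 -m pendant '[{"hand":0.04,"offset":[0,0,-0.00013],"twist":-0.12},{"hand":0.04,"offset":[0,0,-0.00013],"twist":-0.12},{"hand":0.04,"offset":[0,0,-0.00013],"twist":-0.12},{"hand":0.04,"offset":[0,0,-0.00013],"twist":-0.12},{"hand":0.04,"offset":[0,0,-0.00013],"twist":-0.12},{"hand":0.04,"offset":[0,0,-0.00013],"twist":-0.12},{"hand":0.04,"offset":[0,0,-0.00013],"twist":-0.12},{"hand":0.04,"offset":[0,0,-0.00013],"twist":-0.12},{"hand":0.04,"offset":[0,0,-0.00013],"twist":-0.12},{"hand":0.04,"offset":[0,0,-0.00013],"twist":-0.12}]'
python3 -m pendant '[{"hand":0.04,"offset":[0,0,-0.00013],"twist":-0.12},{"hand":0.04,"offset":[0,0,-0.00013],"twist":-0.12},{"hand":0.04,"offset":[0,0,-0.00013],"twist":-0.12},{"hand":0.04,"offset":[0,0,-0.00013],"twist":-0.12},{"hand":0.04,"offset":[0,0,-0.00013],"twist":-0.12},{"hand":0.04,"offset":[0,0,-0.00013],"twist":-0.12},{"hand":0.04,"offset":[0,0,-0.00013],"twist":-0.12},{"hand":0.04,"offset":[0,0,-0.00013],"twist":-0.12},{"hand":0.04,"offset":[0,0,-0.00013],"twist":-0.12},{"hand":0.04,"offset":[0,0,-0.00013],"twist":-0.12}]'
python3 -c "
from h import *
s=arm.get_state();print(yaw(s),s['joints'],s['torque'])"
```

```text
time_s: 6.65
ee_pos: [0.5341, 0.433, 0.0849]
tool_rot: [0.001, 0.417, 0.909, 0.002]
wrist_force: [1.3, 1.4, 0.8]
grip_width: 0.0493
grip_force: 41.3
time_s: 7.48
ee_pos: [0.5337, 0.434, 0.0863]
tool_rot: [0.002, -0.169, 0.986, 0.001]
wrist_force: [0.6, 2.9, 1.0]
grip_width: 0.0495
grip_force: 41.3
-2.8020961129466246 [-0.52056683  0.93861261 -0.46614039  1.4452216   0.49412366  0.87062301
  0.76847999] [ 0.57011082 -0.15368605 -0.06501591]
```

```bash
python3 -m pendant '[{"hand":0.04,"offset":[0,0,-0.00013],"twist":-0.12},{"hand":0.04,"offset":[0,0,-0.00013],"twist":-0.12},{"hand":0.04,"offset":[0,0,-0.00013],"twist":-0.12},{"hand":0.04,"offset":[0,0,-0.00013],"twist":-0.12},{"hand":0.04,"offset":[0,0,-0.00013],"twist":-0.12},{"hand":0.04,"offset":[0,0,-0.00013],"twist":-0.12},{"hand":0.04,"offset":[0,0,-0.00013],"twist":-0.12},{"hand":0.04,"offset":[0,0,-0.00013],"twist":-0.12},{"hand":0.04,"offset":[0,0,-0.00013],"twist":-0.12},{"hand":0.04,"offset":[0,0,-0.00013],"twist":-0.12}]'
python3 -m pendant '[{"hand":0.04,"offset":[0,0,-0.00013],"twist":-0.12},{"hand":0.04,"offset":[0,0,-0.00013],"twist":-0.12},{"hand":0.04,"offset":[0,0,-0.00013],"twist":-0.12},{"hand":0.04,"offset":[0,0,-0.00013],"twist":-0.12},{"hand":0.04,"offset":[0,0,-0.00013],"twist":-0.12},{"hand":0.04,"offset":[0,0,0],"twist":0},{"hand":0.04,"offset":[0,0,0],"twist":0}]'
python3 -c "
from h import *
s=arm.get_state();print(yaw(s),s['joints'],s['torque'])"
```

```text
time_s: 8.32
ee_pos: [0.5339, 0.4336, 0.0875]
tool_rot: [0.002, -0.696, 0.718, -0.0]
wrist_force: [0.9, 2.3, 1.3]
grip_width: 0.0497
grip_force: 41.4
time_s: 8.9
ee_pos: [0.5335, 0.434, 0.0881]
tool_rot: [-0.002, 0.875, -0.484, 0.0]
wrist_force: [1.2, 2.8, 3.7]
grip_width: 0.0496
grip_force: 41.7
-1.0111398486872796 [-0.34266434  1.04158624 -0.88656995  1.43299202  0.8630746   1.07664762
  2.30193669] [ 0.67201001 -0.5077736   0.09531922]
```

```bash
python3 -m pendant '[{"hand":0.085,"offset":[0,0,0],"twist":0},{"hand":0.085,"offset":[0,0,0],"twist":0},{"hand":0.085,"offset":[0,0,0],"twist":0},{"hand":0.085,"offset":[0,0,0],"twist":0},{"hand":0.085,"offset":[0,0,0],"twist":0.12},{"hand":0.085,"offset":[0,0,0],"twist":0.12},{"hand":0.085,"offset":[0,0,0],"twist":0.12},{"hand":0.085,"offset":[0,0,0],"twist":0.12},{"hand":0.085,"offset":[0,0,0],"twist":0.12},{"hand":0.085,"offset":[0,0,0],"twist":0.12}]'
python3 -m pendant '[{"hand":0.085,"offset":[0,0,0],"twist":0.12},{"hand":0.085,"offset":[0,0,0],"twist":0.12},{"hand":0.085,"offset":[0,0,0],"twist":0.12},{"hand":0.085,"offset":[0,0,0],"twist":0.12},{"hand":0.085,"offset":[0,0,0],"twist":0.12},{"hand":0.085,"offset":[0,0,0],"twist":0.12},{"hand":0.085,"offset":[0,0,0],"twist":0.12},{"hand":0.085,"offset":[0,0,0],"twist":0.12},{"hand":0.085,"offset":[0,0,0],"twist":0.12},{"hand":0.085,"offset":[0,0,0],"twist":0.12}]' >/dev/null
python3 -m pendant '[{"hand":0.085,"offset":[0,0,0],"twist":0.12},{"hand":0.085,"offset":[0,0,0],"twist":0.12},{"hand":0.085,"offset":[0,0,0],"twist":0.12},{"hand":0.085,"offset":[0,0,0],"twist":0.12},{"hand":0.085,"offset":[0,0,0],"twist":0.12},{"hand":0.085,"offset":[0,0,0],"twist":0.12},{"hand":0.085,"offset":[0,0,0],"twist":0.12},{"hand":0.085,"offset":[0,0,0],"twist":0.12},{"hand":0.085,"offset":[0,0,0],"twist":0.12},{"hand":0.085,"offset":[0,0,0],"twist":0.12}]' >/dev/null
python3 -m pendant '[{"hand":0.085,"offset":[0,0,0],"twist":0.12},{"hand":0.085,"offset":[0,0,0],"twist":0.12},{"hand":0.085,"offset":[0,0,0],"twist":0.12},{"hand":0.085,"offset":[0,0,0],"twist":0.12},{"hand":0.085,"offset":[0,0,0],"twist":0.12},{"hand":0.085,"offset":[0,0,0],"twist":0.12},{"hand":0.085,"offset":[0,0,0],"twist":0.12},{"hand":0.085,"offset":[0,0,0],"twist":0.12},{"hand":0.085,"offset":[0,0,0],"twist":0.12},{"hand":0.085,"offset":[0,0,0],"twist":0.12}]'
python3 -c "
from h import *
s=arm.get_state();print(yaw(s),s['joints'],s['torque']);todo(s,[.5332,.4335,.089],yaw(s))"
```

```text
time_s: 9.73
ee_pos: [0.532, 0.4321, 0.0865]
tool_rot: [-0.001, -0.647, 0.762, -0.0]
wrist_force: [-0.6, 0.3, 0.1]
grip_width: 0.0846
grip_force: 0.0
time_s: 12.23
ee_pos: [0.5316, 0.4325, 0.0866]
tool_rot: [-0.0, 0.889, 0.457, -0.001]
wrist_force: [-0.3, -0.2, -0.8]
grip_width: 0.0847
grip_force: 0.0
0.9493519316265835 [-0.85035579  0.91590945  0.20239538  1.46833924 -0.22914287  0.78171858
 -1.18323467] [-0.0502362  -0.03428798 -0.05565827]
offset(tool) [ 0.0018  0.0007 -0.0024] twist -0.0 =rows of .12: 0.0 j7 -1.18 tcp [0.5316 0.4325 0.0866]
```

```bash
python3 -m pendant '[{"hand":0.085,"offset":[0,0,0],"twist":0.12},{"hand":0.085,"offset":[0,0,0],"twist":0.12},{"hand":0.085,"offset":[0,0,0],"twist":0.12},{"hand":0.085,"offset":[0,0,0],"twist":0.12},{"hand":0.085,"offset":[0,0,0],"twist":0.12},{"hand":0.085,"offset":[0,0,0],"twist":0.12},{"hand":0.085,"offset":[0,0,0],"twist":0.12},{"hand":0.085,"offset":[0,0,0],"twist":0.12},{"hand":0.085,"offset":[0,0,0],"twist":0.12},{"hand":0.085,"offset":[0,0,0],"twist":0.12}]' >/dev/null
python3 -m pendant '[{"hand":0.07,"offset":[0,0,-0.001],"twist":0},{"hand":0.06,"offset":[0,0,0],"twist":0},{"hand":0.05,"offset":[0,0,0],"twist":0},{"hand":0.04,"offset":[0,0,0],"twist":0},{"hand":0.04,"offset":[0,0,0],"twist":0},{"hand":0.04,"offset":[0,0,0],"twist":0},{"hand":0.04,"offset":[0,0,0],"twist":0},{"hand":0.04,"offset":[0,0,0],"twist":0}]' 40
python3 -c "
from h import *
s=arm.get_state();print(yaw(s),s['joints'],s['torque']);todo(s,[.5335,.4337,.0875],yaw(s))"
```

```text
time_s: 13.73
ee_pos: [0.5325, 0.4332, 0.0884]
tool_rot: [-0.001, 0.993, -0.122, 0.0]
wrist_force: [-0.2, 1.7, 3.3]
grip_width: 0.0492
grip_force: 41.1
-0.2436269077584931 [-1.00108     0.96861088  0.52644264  1.47565337 -0.58181848  0.85500566
 -2.09061631] [0.42527489 0.12833395 0.04334933]
offset(tool) [ 0.0009 -0.0007  0.0009] twist -0.0 =rows of .12: 0.0 j7 -2.09 tcp [0.5325 0.4332 0.0884]
```

Good grip. Second stroke: 40 rows first, then check.

```bash
python3 -m pendant '[{"hand":0.04,"offset":[0,0,-0.00013],"twist":-0.12},{"hand":0.04,"offset":[0,0,-0.00013],"twist":-0.12},{"hand":0.04,"offset":[0,0,-0.00013],"twist":-0.12},{"hand":0.04,"offset":[0,0,-0.00013],"twist":-0.12},{"hand":0.04,"offset":[0,0,-0.00013],"twist":-0.12},{"hand":0.04,"offset":[0,0,-0.00013],"twist":-0.12},{"hand":0.04,"offset":[0,0,-0.00013],"twist":-0.12},{"hand":0.04,"offset":[0,0,-0.00013],"twist":-0.12},{"hand":0.04,"offset":[0,0,-0.00013],"twist":-0.12},{"hand":0.04,"offset":[0,0,-0.00013],"twist":-0.12}]'
python3 -m pendant '[{"hand":0.04,"offset":[0,0,-0.00013],"twist":-0.12},{"hand":0.04,"offset":[0,0,-0.00013],"twist":-0.12},{"hand":0.04,"offset":[0,0,-0.00013],"twist":-0.12},{"hand":0.04,"offset":[0,0,-0.00013],"twist":-0.12},{"hand":0.04,"offset":[0,0,-0.00013],"twist":-0.12},{"hand":0.04,"offset":[0,0,-0.00013],"twist":-0.12},{"hand":0.04,"offset":[0,0,-0.00013],"twist":-0.12},{"hand":0.04,"offset":[0,0,-0.00013],"twist":-0.12},{"hand":0.04,"offset":[0,0,-0.00013],"twist":-0.12},{"hand":0.04,"offset":[0,0,-0.00013],"twist":-0.12}]'
python3 -m pendant '[{"hand":0.04,"offset":[0,0,-0.00013],"twist":-0.12},{"hand":0.04,"offset":[0,0,-0.00013],"twist":-0.12},{"hand":0.04,"offset":[0,0,-0.00013],"twist":-0.12},{"hand":0.04,"offset":[0,0,-0.00013],"twist":-0.12},{"hand":0.04,"offset":[0,0,-0.00013],"twist":-0.12},{"hand":0.04,"offset":[0,0,-0.00013],"twist":-0.12},{"hand":0.04,"offset":[0,0,-0.00013],"twist":-0.12},{"hand":0.04,"offset":[0,0,-0.00013],"twist":-0.12},{"hand":0.04,"offset":[0,0,-0.00013],"twist":-0.12},{"hand":0.04,"offset":[0,0,-0.00013],"twist":-0.12}]'
python3 -m pendant '[{"hand":0.04,"offset":[0,0,-0.00013],"twist":-0.12},{"hand":0.04,"offset":[0,0,-0.00013],"twist":-0.12},{"hand":0.04,"offset":[0,0,-0.00013],"twist":-0.12},{"hand":0.04,"offset":[0,0,-0.00013],"twist":-0.12},{"hand":0.04,"offset":[0,0,-0.00013],"twist":-0.12},{"hand":0.04,"offset":[0,0,-0.00013],"twist":-0.12},{"hand":0.04,"offset":[0,0,-0.00013],"twist":-0.12},{"hand":0.04,"offset":[0,0,-0.00013],"twist":-0.12},{"hand":0.04,"offset":[0,0,-0.00013],"twist":-0.12},{"hand":0.04,"offset":[0,0,-0.00013],"twist":-0.12}]'
python3 -c "
from h import *
s=arm.get_state();print(yaw(s),s['joints'],s['torque'])"
```

```text
time_s: 14.57
ee_pos: [0.5339, 0.432, 0.0897]
tool_rot: [0.001, 0.887, 0.462, 0.001]
wrist_force: [2.0, -0.5, 3.2]
grip_width: 0.0496
grip_force: 41.0
time_s: 15.4
ee_pos: [0.5351, 0.4329, 0.0911]
tool_rot: [0.002, 0.471, 0.882, 0.002]
wrist_force: [2.5, 1.0, 1.5]
grip_width: 0.0497
grip_force: 41.0
time_s: 16.23
ee_pos: [0.5337, 0.4344, 0.0926]
tool_rot: [0.002, -0.11, 0.994, 0.002]
wrist_force: [1.0, 3.7, 2.8]
grip_width: 0.0493
grip_force: 41.2
time_s: 17.07
ee_pos: [0.5325, 0.4341, 0.0938]
tool_rot: [0.001, -0.652, 0.758, 0.001]
wrist_force: [-0.5, 3.0, 4.0]
grip_width: 0.0492
grip_force: 41.4
-1.7214033749187323 [-0.39755941  0.99036313 -0.74595545  1.43417416  0.73581837  1.00435525
  1.6742395 ] [ 0.59432758  0.16500169 -0.10076694]
```

```bash
python3 -m pendant '[{"hand":0.04,"offset":[0,0,-0.00013],"twist":-0.12},{"hand":0.04,"offset":[0,0,-0.00013],"twist":-0.12},{"hand":0.04,"offset":[0,0,-0.00013],"twist":-0.12},{"hand":0.04,"offset":[0,0,-0.00013],"twist":-0.12},{"hand":0.04,"offset":[0,0,-0.00013],"twist":-0.12},{"hand":0.04,"offset":[0,0,-0.00013],"twist":-0.12},{"hand":0.04,"offset":[0,0,-0.00013],"twist":-0.12}]'
python3 -m pendant '[{"hand":0.04,"offset":[0,0,-0.002],"twist":0},{"hand":0.04,"offset":[0,0,-0.002],"twist":0},{"hand":0.04,"offset":[0,0,-0.002],"twist":0}]'
python3 -c "
from h import *
s=arm.get_state();print(yaw(s),s['joints'],s['torque'])"
```

```text
time_s: 17.65
ee_pos: [0.5327, 0.4335, 0.0946]
tool_rot: [-0.001, 0.904, -0.427, -0.0]
wrist_force: [0.7, 2.5, 5.1]
grip_width: 0.0495
grip_force: 41.4
time_s: 17.9
ee_pos: [0.5331, 0.4325, 0.0971]
tool_rot: [-0.0, 0.903, -0.431, -0.0]
wrist_force: [6.2, 9.4, -24.8]
grip_width: 0.0489
grip_force: 45.3
-0.8903594552788294 [-0.32867165  1.04192744 -0.92355296  1.42726206  0.87624334  1.11103181
  2.41595239] [ 2.23109277 -1.39739413  0.01095583]
```

Still caught on the thread. Easing back down, then regripping for a short third stroke.

```bash
python3 -m pendant '[{"hand":0.04,"offset":[0,0,0.003],"twist":0},{"hand":0.04,"offset":[0,0,0.0025],"twist":0},{"hand":0.04,"offset":[0,0,0],"twist":0}]'
python3 -m pendant '[{"hand":0.085,"offset":[0,0,0],"twist":0},{"hand":0.085,"offset":[0,0,0],"twist":0},{"hand":0.085,"offset":[0,0,0],"twist":0},{"hand":0.085,"offset":[0,0,0],"twist":0},{"hand":0.085,"offset":[0,0,0],"twist":0.12},{"hand":0.085,"offset":[0,0,0],"twist":0.12},{"hand":0.085,"offset":[0,0,0],"twist":0.12},{"hand":0.085,"offset":[0,0,0],"twist":0.12},{"hand":0.085,"offset":[0,0,0],"twist":0.12},{"hand":0.085,"offset":[0,0,0],"twist":0.12}]'
python3 -m pendant '[{"hand":0.085,"offset":[0,0,0],"twist":0.12},{"hand":0.085,"offset":[0,0,0],"twist":0.12},{"hand":0.085,"offset":[0,0,0],"twist":0.12},{"hand":0.085,"offset":[0,0,0],"twist":0.12},{"hand":0.085,"offset":[0,0,0],"twist":0.12},{"hand":0.085,"offset":[0,0,0],"twist":0.12},{"hand":0.085,"offset":[0,0,0],"twist":0.12},{"hand":0.085,"offset":[0,0,0],"twist":0.12},{"hand":0.085,"offset":[0,0,0],"twist":0.12},{"hand":0.085,"offset":[0,0,0],"twist":0.12}]'
python3 -c "
from h import *
s=arm.get_state();print(yaw(s),s['joints'],s['torque']);todo(s,[.5333,.4335,.094],yaw(s))"
```

```text
time_s: 18.15
ee_pos: [0.5327, 0.4334, 0.0949]
tool_rot: [-0.001, 0.903, -0.43, 0.0]
wrist_force: [2.0, 4.3, 1.2]
grip_width: 0.0491
grip_force: 47.8
time_s: 18.98
ee_pos: [0.532, 0.432, 0.0943]
tool_rot: [-0.001, -0.692, 0.722, -0.0]
wrist_force: [-0.7, -0.1, 0.0]
grip_width: 0.0849
grip_force: 0.0
time_s: 19.82
ee_pos: [0.5318, 0.4321, 0.0943]
tool_rot: [-0.001, -0.163, 0.987, -0.0]
wrist_force: [0.0, -1.0, -0.6]
grip_width: 0.085
grip_force: 0.0
-2.813557422779872 [-0.50994373  0.93135575 -0.48847751  1.44220977  0.50344016  0.89519231
  0.74959676] [ 0.05791743  0.0625633  -0.02557072]
offset(tool) [-0.0018  0.0008  0.0003] twist -0.0 =rows of .12: 0.0 j7 0.75 tcp [0.5318 0.4321 0.0943]
```

```bash
python3 -m pendant '[{"hand":0.07,"offset":[-0.0015,0.0008,0],"twist":0},{"hand":0.06,"offset":[0,0,0],"twist":0},{"hand":0.05,"offset":[0,0,0],"twist":0},{"hand":0.04,"offset":[0,0,0],"twist":0},{"hand":0.04,"offset":[0,0,0],"twist":0},{"hand":0.04,"offset":[0,0,0],"twist":0},{"hand":0.04,"offset":[0,0,0],"twist":0}]' 40
python3 -m pendant '[{"hand":0.04,"offset":[0,0,-0.00013],"twist":-0.12},{"hand":0.04,"offset":[0,0,-0.00013],"twist":-0.12},{"hand":0.04,"offset":[0,0,-0.00013],"twist":-0.12},{"hand":0.04,"offset":[0,0,-0.00013],"twist":-0.12},{"hand":0.04,"offset":[0,0,-0.00013],"twist":-0.12},{"hand":0.04,"offset":[0,0,-0.00013],"twist":-0.12},{"hand":0.04,"offset":[0,0,-0.00013],"twist":-0.12},{"hand":0.04,"offset":[0,0,-0.00013],"twist":-0.12},{"hand":0.04,"offset":[0,0,-0.00013],"twist":-0.12},{"hand":0.04,"offset":[0,0,-0.00013],"twist":-0.12}]'
python3 -m pendant '[{"hand":0.04,"offset":[0,0,-0.002],"twist":-0.1},{"hand":0.04,"offset":[0,0,-0.002],"twist":-0.1},{"hand":0.04,"offset":[0,0,-0.002],"twist":0}]'
python3 -c "
from h import *
s=arm.get_state();print(yaw(s),s['joints'],s['torque'])"
```

```text
time_s: 20.4
ee_pos: [0.5335, 0.4338, 0.0948]
tool_rot: [0.0, -0.167, 0.986, 0.0]
wrist_force: [-0.3, -1.3, 3.4]
grip_width: 0.0495
grip_force: 41.0
time_s: 21.23
ee_pos: [0.5335, 0.4344, 0.0962]
tool_rot: [0.001, -0.696, 0.718, 0.0]
wrist_force: [-0.8, -0.2, 3.5]
grip_width: 0.0493
grip_force: 41.1
time_s: 21.48
ee_pos: [0.5333, 0.4331, 0.1006]
tool_rot: [0.001, 0.763, -0.646, -0.0]
wrist_force: [-0.6, -0.2, -2.1]
grip_width: 0.0492
grip_force: 41.8
-1.4049430546821544 [-0.3653132   1.00733446 -0.82843733  1.42252171  0.79234109  1.06412164
  1.95633865] [ 0.08784399 -0.04536069  0.01586855]
```

Free now (only the gauge's weight is felt). Lift, then turn the wrist back to a heading of about −3.06.

```bash
python3 -m pendant '[{"hand":0.04,"offset":[0,0,-0.01],"twist":0},{"hand":0.04,"offset":[0,0,-0.02],"twist":0},{"hand":0.04,"offset":[0,0,-0.025],"twist":0},{"hand":0.04,"offset":[0,0,-0.025],"twist":0},{"hand":0.04,"offset":[0,0,-0.02],"twist":0.1},{"hand":0.04,"offset":[0,0,0],"twist":0.12},{"hand":0.04,"offset":[0,0,0],"twist":0.12},{"hand":0.04,"offset":[0,0,0],"twist":0.12},{"hand":0.04,"offset":[0,0,0],"twist":0.12},{"hand":0.04,"offset":[0,0,0],"twist":0.12}]'
python3 -m pendant '[{"hand":0.04,"offset":[0,0,0],"twist":0.12},{"hand":0.04,"offset":[0,0,0],"twist":0.12},{"hand":0.04,"offset":[0,0,0],"twist":0.12},{"hand":0.04,"offset":[0,0,0],"twist":0.12},{"hand":0.04,"offset":[0,0,0],"twist":0.12},{"hand":0.04,"offset":[0,0,0],"twist":0.12},{"hand":0.04,"offset":[0,0,0],"twist":0.12},{"hand":0.04,"offset":[0,0,0],"twist":0.1},{"hand":0.04,"offset":[0,0,0],"twist":0},{"hand":0.04,"offset":[0,0,0],"twist":0}]'
python3 -c "
from h import *
s=arm.get_state();print(yaw(s),s['joints'],s['torque']);todo(s,[.4594,-.1308,.2],-3.06)"
```

```text
time_s: 22.32
ee_pos: [0.533, 0.4338, 0.2023]
tool_rot: [-0.0, -0.491, 0.871, 0.0]
wrist_force: [0.1, -0.3, -2.3]
grip_width: 0.0491
grip_force: 42.6
time_s: 23.15
ee_pos: [0.533, 0.4341, 0.2022]
tool_rot: [0.0, -0.048, 0.999, 0.0]
wrist_force: [1.2, 0.0, -1.6]
grip_width: 0.049
grip_force: 42.6
-3.045516398429427 [-0.51686817  0.80947552 -0.48577435  1.34380871  0.39252719  1.08307804
  0.60911257] [0.03101679 0.0134751  0.02832958]
offset(tool) [ 0.1274 -0.5552  0.0021] twist 0.014 =rows of .12: 0.1 j7 0.61 tcp [0.533  0.4341 0.2022]
```

```bash
python3 -m pendant '[{"hand":0.04,"offset":[0.006,-0.025,0],"twist":0},{"hand":0.04,"offset":[0.008,-0.035,0],"twist":0},{"hand":0.04,"offset":[0.008,-0.035,0],"twist":0},{"hand":0.04,"offset":[0.008,-0.035,0],"twist":0},{"hand":0.04,"offset":[0.008,-0.035,0],"twist":0},{"hand":0.04,"offset":[0.008,-0.035,0],"twist":0},{"hand":0.04,"offset":[0.008,-0.035,0],"twist":0},{"hand":0.04,"offset":[0.008,-0.035,0],"twist":0},{"hand":0.04,"offset":[0.008,-0.035,0],"twist":0},{"hand":0.04,"offset":[0.008,-0.035,0],"twist":0}]'
python3 -m pendant '[{"hand":0.04,"offset":[0.008,-0.035,0],"twist":0},{"hand":0.04,"offset":[0.008,-0.035,0],"twist":0},{"hand":0.04,"offset":[0.008,-0.035,0],"twist":0},{"hand":0.04,"offset":[0.008,-0.035,0],"twist":0},{"hand":0.04,"offset":[0.008,-0.035,0],"twist":0},{"hand":0.04,"offset":[0.006,-0.025,0],"twist":0},{"hand":0.04,"offset":[0.003,-0.015,0],"twist":0},{"hand":0.04,"offset":[0,0,0],"twist":0},{"hand":0.04,"offset":[0,0,0],"twist":0},{"hand":0.04,"offset":[0,0,0],"twist":0}]'
python3 - <<'E'
from h import *
c,s=snap("wrist"); print(s["ee_pos"],yaw(s),s["joints"]);todo(s,[.4594,-.1308,.2],-3.06)
cv2.imwrite("pics/w2.png",c["color"][:,:,::-1])
print(proj(c,[[.4594,-.1308,.04],[.5587,-.1221,.04]],s))
E
```

```text
time_s: 23.98
ee_pos: [0.4874, 0.0866, 0.2022]
tool_rot: [0.0, -0.048, 0.999, 0.0]
wrist_force: [0.8, 0.1, -2.7]
grip_width: 0.0497
grip_force: 42.6
time_s: 24.82
ee_pos: [0.4597, -0.1294, 0.2021]
tool_rot: [0.001, -0.048, 0.999, 0.001]
wrist_force: [0.5, -0.9, -1.5]
grip_width: 0.0496
grip_force: 42.7
[ 0.45969556 -0.12937744  0.20208864] -3.0452131452985034 [ 0.54987199  0.54474376 -0.57282024  1.98589213  0.43226234  0.73127165
  1.38249774]
offset(tool) [ 0.0004 -0.0014  0.0021] twist 0.015 =rows of .12: 0.1 j7 1.38 tcp [ 0.4597 -0.1294  0.2021]
[[324.52744539 202.54120309]
 [323.6408307  299.02100445]]
```

View pics/w2.png

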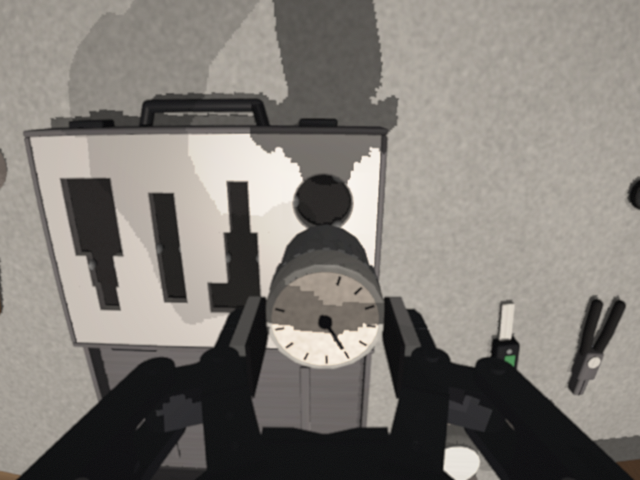

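Wrist view: the gauge is held dial up, centred near (325,317). Its pocket is at about (324,202), within 1 px of prediction, and all five cut-outs are visible. Measuring both precisely.

```bash
python3 - <<'E'
from h import *
c,s=snap("wrist"); v=cv2.cvtColor(c["color"],cv2.COLOR_RGB2GRAY)
print("vals",v[202,324],v[170,340],v[185,290])
m=np.zeros_like(v); m[165:240,285:365]=(v[165:240,285:365]<48)*255
cs,_=cv2.findContours(m,cv2.RETR_EXTERNAL,cv2.CHAIN_APPROX_NONE); k=max(cs,key=cv2.contourArea)
k=k[k[:,0,1]<222]
P=cast(c,k.reshape(-1,2),.04,s)[:,:2]
A=np.c_[2*P,np.ones(len(P))]; x=np.linalg.lstsq(A,(P**2).sum(1),rcond=None)[0]; r=np.sqrt(x[2]+x[0]**2+x[1]**2)
print("pocket fit",x[:2].round(4),"r",r.round(4),"res",np.abs(np.linalg.norm(P-x[:2],axis=1)-r).max().round(4))
cv2.imwrite("pics/m.png",m)
# dial: bright lower rim
h=s["ee_pos"][2]+.037
w=np.zeros_like(v); w[240:375,262:388]=(v[240:375,262:388]>75)*255
w=cv2.morphologyEx(w,cv2.MORPH_OPEN,np.ones((5,5)))
cs,_=cv2.findContours(w,cv2.RETR_EXTERNAL,cv2.CHAIN_APPROX_NONE); k=max(cs,key=cv2.contourArea)
e=cv2.fitEllipse(cv2.convexHull(k)); D=cast(c,[e[0]],h,s)[0]; print("dial",e,D.round(4),"rel tcp",(D-s["ee_pos"]).round(4),"insert-frame mask bottom")
todo(s,[x[0],x[1],.2],yaw(s))
E
```

```text
vals 42 113 242
pocket fit [ 0.4581 -0.1322] r 0.0238 res 0.0024Traceback (most recent call last):
  File "<stdin>", line 16, in <module>
cv2.error: OpenCV(4.12.0) /io/opencv/modules/imgproc/src/shapedescr.cpp:361: error: (-201:Incorrect size of input array) There should be at least 5 points to fit the ellipse in function 'fitEllipseNoDirect'
```

```bash
cat >> h.py <<'E'
def circ(P):
    P=P[:,:2]
    for _ in range(3):
        A=np.c_[2*P,np.ones(len(P))]; x=np.linalg.lstsq(A,(P**2).sum(1),rcond=None)[0]; r=np.sqrt(x[2]+x[0]**2+x[1]**2)
        e=np.abs(np.linalg.norm(P-x[:2],axis=1)-r); P=P[e<=np.percentile(e,85)]
    return x[:2].round(4),round(r,4),e.max().round(4)
E
python3 - <<'E'
from h import *
c,s=snap("wrist"); v=cv2.cvtColor(c["color"],cv2.COLOR_RGB2GRAY)
for t in(60,75,90):
    m=np.zeros_like(v); m[165:240,285:365]=(v[165:240,285:365]<t)*255
    cs,_=cv2.findContours(m,cv2.RETR_EXTERNAL,cv2.CHAIN_APPROX_NONE); k=max(cs,key=cv2.contourArea)
    k=k.reshape(-1,2); k=k[(k[:,1]<218)&(k[:,1]>166)]
    print(t,"pocket",circ(cast(c,k,.04,s)),k.min(0),k.max(0))
print(v[240:375:6,325]); print(v[330,255:395:4])
h=s["ee_pos"][2]+.037
m=np.zeros_like(v); m[250:375,262:388]=(v[250:375,262:388]>130)*255
cs,_=cv2.findContours(m,cv2.RETR_EXTERNAL,cv2.CHAIN_APPROX_NONE); k=max(cs,key=cv2.contourArea).reshape(-1,2)
k=k[k[:,1]>333]; print("dial",circ(cast(c,k,h,s)),s["ee_pos"])
E
```

```text
60 pocket (array([ 0.4588, -0.1325]), np.float64(0.0248), np.float64(0.0005)) [296 174] [350 217]
75 pocket (array([ 0.4587, -0.1323]), np.float64(0.0252), np.float64(0.0005)) [295 174] [350 217]
90 pocket (array([ 0.4585, -0.1324]), np.float64(0.0256), np.float64(0.0006)) [295 174] [350 217]
[ 51  51  75  78 100 114 160 153 157 154 138 111 111  14  15  99 234 236
 234 225 171 177 108]
[ 17  16  15  73 192 187 193 227 236 235 201 196 136 136 137 110 109 105
  89  30 108 107 179 200 139 143 232 235 235 241 241 187  76  17  16]
dial (array([ 0.4666, -0.1261]), np.float64(0.0219), np.float64(0.0078)) [ 0.45967818 -0.12899618  0.20200869]
```

```bash
python3 - <<'E'
from h import *
c,s=snap("wrist"); v=c["color"].max(2)
for h in(.035,.037,.039):
    P=cast(c,[[325,316.5],[268,316],[382,316],[325,264.5],[325,368]],s["ee_pos"][2]+h,s); print(h,((P-s["ee_pos"])@rot(s["tool_rot"])).round(4), np.linalg.norm(P[1]-P[2]))
q=c["color"][240:380,255:395,::-1]; cv2.imwrite("pics/d.png",cv2.resize(q,None,fx=4,fy=4,interpolation=cv2.INTER_CUBIC))
E
```

```text
0.035 [[ 0.0006 -0.0012 -0.035 ]
 [ 0.0008 -0.0252 -0.035 ]
 [ 0.0008  0.0228 -0.035 ]
 [ 0.0244 -0.0012 -0.035 ]
 [-0.026  -0.0012 -0.035 ]] 0.04797448138894321
0.037 [[ 0.0018 -0.0012 -0.037 ]
 [ 0.002  -0.0249 -0.037 ]
 [ 0.002   0.0224 -0.037 ]
 [ 0.0253 -0.0012 -0.037 ]
 [-0.0244 -0.0012 -0.037 ]] 0.04727289876693949
0.039 [[ 0.003  -0.0012 -0.039 ]
 [ 0.0032 -0.0245 -0.039 ]
 [ 0.0032  0.0221 -0.039 ]
 [ 0.0261 -0.0012 -0.039 ]
 [-0.0228 -0.0012 -0.039 ]] 0.046571316144935766
```

View pics/d.png

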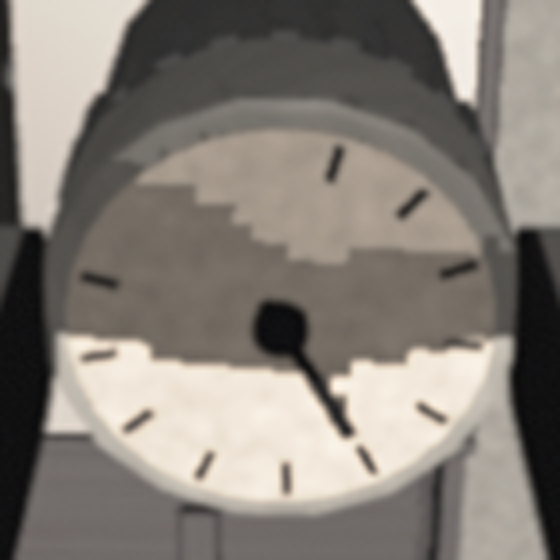

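The dial rim is centred at (325,317), so the gauge sits on the grasp axis apart from about 1 mm of camera bias. Target TCP is (0.460, −0.131). Descending to just above the insert.

```bash
python3 -m pendant '[{"hand":0.04,"offset":[0,-0.0015,0.02],"twist":0},{"hand":0.04,"offset":[0,0,0.028],"twist":0},{"hand":0.04,"offset":[0,0,0.028],"twist":0},{"hand":0.04,"offset":[0,0,0.028],"twist":0},{"hand":0.04,"offset":[0,0,0.015],"twist":0},{"hand":0.04,"offset":[0,0,0.01],"twist":0},{"hand":0.04,"offset":[0,0,0],"twist":0},{"hand":0.04,"offset":[0,0,0],"twist":0},{"hand":0.04,"offset":[0,0,0],"twist":0}]'
python3 -c "
from h import *
s=arm.get_state();todo(s,[.46,-.131,.046],yaw(s))"
```

```text
time_s: 25.77
ee_pos: [0.4602, -0.1317, 0.0734]
tool_rot: [0.001, -0.048, 0.999, 0.0]
wrist_force: [-0.6, 0.7, -1.9]
grip_width: 0.0494
grip_force: 42.6
offset(tool) [0.0001 0.0007 0.0274] twist -0.0 =rows of .12: 0.0 j7 1.18 tcp [ 0.4602 -0.1317  0.0734]
```

```bash
python3 -m pendant '[{"hand":0.04,"offset":[0,0.0007,0.006],"twist":0},{"hand":0.04,"offset":[0,0,0.005],"twist":0},{"hand":0.04,"offset":[0,0,0.003],"twist":0},{"hand":0.04,"offset":[0,0,0],"twist":0},{"hand":0.04,"offset":[0,0,0],"twist":0}]'
python3 -m pendant '[{"hand":0.04,"offset":[0,0,0.003],"twist":0},{"hand":0.04,"offset":[0,0,0.003],"twist":0},{"hand":0.04,"offset":[0,0,0],"twist":0}]'
python3 -c "
from h import *
s=arm.get_state();todo(s,[.46,-.131,.046],yaw(s))"
```

```text
time_s: 26.18
ee_pos: [0.4592, -0.1312, 0.0586]
tool_rot: [-0.0, -0.047, 0.999, 0.0]
wrist_force: [0.3, 0.6, -2.0]
grip_width: 0.0494
grip_force: 42.6
time_s: 26.43
ee_pos: [0.4592, -0.1314, 0.0523]
tool_rot: [-0.0, -0.047, 0.999, 0.0]
wrist_force: [0.4, 1.1, -4.2]
grip_width: 0.0496
grip_force: 42.5
offset(tool) [-0.0008  0.0003  0.0063] twist -0.0 =rows of .12: 0.0 j7 1.15 tcp [ 0.4592 -0.1314  0.0523]
```

```bash
python3 -m pendant '[{"hand":0.04,"offset":[0,0,0.003],"twist":0},{"hand":0.04,"offset":[0,0,0.003],"twist":0},{"hand":0.04,"offset":[0,0,0],"twist":0}]'
python3 -m pendant '[{"hand":0.04,"offset":[0,0,0.002],"twist":0},{"hand":0.04,"offset":[0,0,0.002],"twist":0},{"hand":0.04,"offset":[0,0,0],"twist":0}]'
```

```text
time_s: 26.68
ee_pos: [0.4596, -0.1315, 0.0473]
tool_rot: [0.0, -0.047, 0.999, -0.0]
wrist_force: [-1.0, -0.2, 9.1]
grip_width: 0.0496
grip_force: 43.9
time_s: 26.93
ee_pos: [0.4599, -0.1316, 0.0467]
tool_rot: [0.002, -0.047, 0.999, -0.002]
wrist_force: [-7.8, 1.5, 50.1]
grip_width: 0.0492
grip_force: 48.2
```

Gauge seated hard at the expected height. Release, rise, and go to look at the tools.

```bash
python3 -m pendant '[{"hand":0.04,"offset":[0,0,-0.004],"twist":0},{"hand":0.085,"offset":[0,0,0],"twist":0},{"hand":0.085,"offset":[0,0,0],"twist":0},{"hand":0.085,"offset":[0,0,0],"twist":0},{"hand":0.085,"offset":[0,0,-0.02],"twist":0},{"hand":0.085,"offset":[0,0,-0.035],"twist":0},{"hand":0.085,"offset":[0,0,-0.035],"twist":0},{"hand":0.085,"offset":[0,0,-0.035],"twist":0},{"hand":0.085,"offset":[0,0,-0.03],"twist":0}]'
python3 -m pendant '[{"hand":0.085,"offset":[-0.0185,0.0305,0],"twist":0},{"hand":0.085,"offset":[-0.0185,0.0305,0],"twist":0},{"hand":0.085,"offset":[-0.0185,0.0305,0],"twist":0},{"hand":0.085,"offset":[-0.0185,0.0305,0],"twist":0},{"hand":0.085,"offset":[-0.0185,0.0305,0],"twist":0},{"hand":0.085,"offset":[-0.0185,0.0305,0],"twist":0},{"hand":0.085,"offset":[-0.0185,0.0305,0],"twist":0},{"hand":0.085,"offset":[-0.0185,0.0305,0],"twist":0},{"hand":0.085,"offset":[-0.0185,0.0305,0],"twist":0},{"hand":0.085,"offset":[0,0,0],"twist":0}]'
python3 -m pendant '[{"hand":0.085,"offset":[0,0,0],"twist":0},{"hand":0.085,"offset":[0,0,0],"twist":0},{"hand":0.085,"offset":[0,0,0],"twist":0}]'
python3 - <<'E'
from h import *
c,s=snap("wrist"); print(s["ee_pos"],yaw(s),s["joints"])
cv2.imwrite("pics/w3.png",c["color"][:,:,::-1])
print(proj(c,[[.63,.215,.01],[.63,.1,.01],[.444,.221,.03]],s))
E
```

```text
time_s: 27.68
ee_pos: [0.4592, -0.1314, 0.2032]
tool_rot: [-0.0, -0.047, 0.999, 0.0]
wrist_force: [0.8, -0.2, -0.9]
grip_width: 0.0852
grip_force: 0.0
time_s: 28.52
ee_pos: [0.6004, 0.1675, 0.2012]
tool_rot: [0.001, -0.051, 0.999, 0.004]
wrist_force: [-0.1, 1.5, 0.0]
grip_width: 0.0849
grip_force: 0.0
time_s: 28.77
ee_pos: [0.5988, 0.1554, 0.201]
tool_rot: [-0.001, -0.046, 0.999, -0.001]
wrist_force: [0.3, -0.4, -0.0]
grip_width: 0.0852
grip_force: 0.0
[0.598816   0.15537529 0.20097023] -3.0491327744696064 [-0.03887011  0.7215586  -0.53214492  1.57409959  0.42152457  0.96460017
  0.95726606]
[[381.55249523 231.43477702]
 [269.29463097 221.4238292 ]
 [421.8311535   29.78680136]]
```

View pics/w3.png

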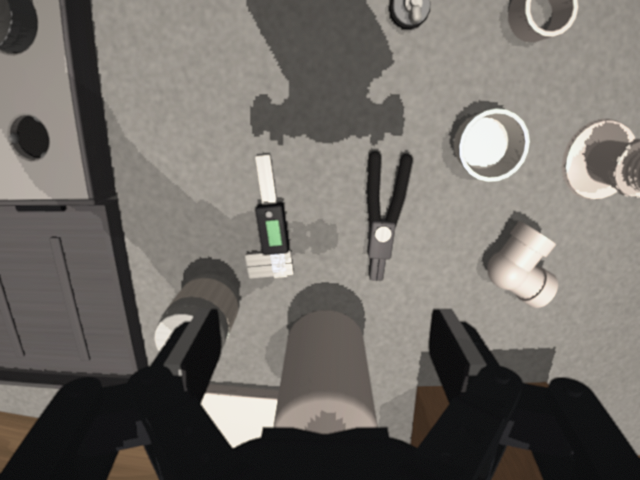

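Wrist view: pliers pivot (383,234), jaw tip (377,278); caliper display (273,234), tail (263,157); plug at (410,8), lower-left of prediction, so it may have been moved. The bottle (325,400) and tin (190,310) are close behind. Measuring.

```bash
python3 - <<'E'
from h import *
c,s=snap("wrist"); im=c["color"]; v=cv2.cvtColor(im,cv2.COLOR_RGB2GRAY); hsv=cv2.cvtColor(im,cv2.COLOR_RGB2HSV)
def big(m,roi):
    z=np.zeros_like(v); y0,y1,x0,x1=roi; z[y0:y1,x0:x1]=m[y0:y1,x0:x1].astype(np.uint8)*255
    cs,_=cv2.findContours(z,cv2.RETR_EXTERNAL,cv2.CHAIN_APPROX_NONE); return max(cs,key=cv2.contourArea)
# pliers: dark
k=big(v<75,(145,285,355,420)); P=cast(c,k.reshape(-1,2),.012,s)[:,:2]
r=cv2.minAreaRect((P*1e4).astype(np.float32)); print("pliers rect",np.array(r[0])/1e4,np.array(r[1])/1e4,r[2])
d=big(v>150,(220,250,370,396)); M=cv2.moments(d); pv=[M["m10"]/M["m00"],M["m01"]/M["m00"]]
# axis by symmetric midpoints per row
def mids(k,rows):
    out=[]
    m=np.zeros_like(v); cv2.drawContours(m,[k],-1,255,-1)
    for y in rows:
        x=np.where(m[y])[0]; out.append(((x.min()+x.max())/2,y,x.max()-x.min()+1))
    return np.array(out)
mm=mids(k,list(range(160,278,6))); print(mm.round(1).tolist())
pvw=cast(c,[pv],.018,s)[0]; print("pivot",pv,pvw)
W=cast(c,mm[:,:2],.014,s)[:,:2]; 
f=cv2.fitLine(W.astype(np.float32),cv2.DIST_HUBER,0,.01,.01).ravel(); print("axis heading",np.arctan2(f[1],f[0]), f)
# caliper
k=big(v<60,(195,255,250,295)); P=cast(c,k.reshape(-1,2),.016,s)[:,:2]; r=cv2.minAreaRect((P*1e4).astype(np.float32)); print("housing",np.array(r[0])/1e4,np.array(r[1])/1e4,r[2])
g=big((hsv[:,:,0]>40)&(hsv[:,:,0]<80)&(hsv[:,:,1]>90),(195,260,250,300)); M=cv2.moments(g); print("green",cast(c,[[M["m10"]/M["m00"],M["m01"]/M["m00"]]],.018,s))
t=big(v>175,(145,204,250,280)); mm=mids(t,range(160,198,4)); W=cast(c,mm[:,:2],.007,s)[:,:2]; f=cv2.fitLine(W.astype(np.float32),cv2.DIST_HUBER,0,.01,.01).ravel(); print("tail",W[0],W[-1],np.arctan2(f[1],f[0]))
j=big(v>150,(248,282,240,298)); P=cast(c,j.reshape(-1,2),.007,s)[:,:2]; r=cv2.minAreaRect((P*1e4).astype(np.float32)); print("jaws",np.array(r[0])/1e4,np.array(r[1])/1e4,r[2])
# top: bottle, tin
c,_=snap("top"); print("bottle cap",cast(c,[[227,137]],.22),"tin",cast(c,[[288.5,172]],.085))
E
```

```text
pliers rect [0.60124819 0.21323938] [0.10596589 0.04250622] 0.7092908620834351Traceback (most recent call last):
  File "<stdin>", line 17, in <module>
  File "<stdin>", line 15, in mids
    return umr_minimum(a, axis, None, out, keepdims, initial, where)
ValueError: zero-size array to reduction operation minimum which has no identity
```

```bash
cat >> h.py <<'E'
def big(m,roi):
    z=np.zeros(m.shape,np.uint8); y0,y1,x0,x1=roi; z[y0:y1,x0:x1]=m[y0:y1,x0:x1].astype(np.uint8)*255
    cs,_=cv2.findContours(z,cv2.RETR_EXTERNAL,cv2.CHAIN_APPROX_NONE); return max(cs,key=cv2.contourArea)
def cen(k): M=cv2.moments(k); return [M["m10"]/M["m00"],M["m01"]/M["m00"]]
def mids(k,rows):
    out=[]; m=np.zeros((480,640),np.uint8); cv2.drawContours(m,[k],-1,255,-1)
    for y in rows:
        x=np.where(m[y])[0]
        if len(x): out.append(((x.min()+x.max())/2,y,x.max()-x.min()+1))
    return np.array(out)
def rect(P):
    r=cv2.minAreaRect((P[:,:2]*1e4).astype(np.float32)); return (np.array(r[0])/1e4).round(4),(np.array(r[1])/1e4).round(4),round(r[2],1)
def line(W):
    f=cv2.fitLine(W[:,:2].astype(np.float32),cv2.DIST_HUBER,0,.01,.01).ravel(); return "heading",np.arctan2(f[1],f[0]).round(3),"pt",f[2:].round(4)
E
python3 - <<'E'
from h import *
c,s=snap("wrist"); im=c["color"]; v=cv2.cvtColor(im,cv2.COLOR_RGB2GRAY); hsv=cv2.cvtColor(im,cv2.COLOR_RGB2HSV)
print(v[230,360:410:3],v[265,360:400:3])
k=big(v<100,(145,285,355,420)); print("pliers",rect(cast(c,k.reshape(-1,2),.012,s)))
mm=mids(k,list(range(160,280,6))); print(mm.round(1).tolist()); print(line(cast(c,mm[:,:2],.014,s)))
d=big(v>150,(220,250,370,396)); print("pivot",cen(d),cast(c,[cen(d)],.018,s))
k=big(v<60,(195,255,250,295)); print("housing",rect(cast(c,k.reshape(-1,2),.016,s)))
g=big((hsv[:,:,0]>40)&(hsv[:,:,0]<80)&(hsv[:,:,1]>90),(195,260,250,300)); print("green",cast(c,[cen(g)],.018,s))
t=big(v>175,(145,204,250,280)); mm=mids(t,range(160,198,4)); print("tail",mm[0],mm[-1],line(cast(c,mm[:,:2],.007,s)))
j=big(v>150,(248,282,240,298)); print("jaws",rect(cast(c,j.reshape(-1,2),.007,s)))
c,_=snap("top"); print("bottle cap",cast(c,[[227,137]],.22),"tin",cast(c,[[288.5,172]],.085))
E
```

```text
[153 154 128  39  95 154 242 237 239 239 178 100 161 159 159 159 158] [157 157 142  46 103 123  85 112 114 162 161 159 160 165]
pliers (array([0.6141, 0.2125]), array([0.0437, 0.1352]), 90.0)
[[389.5, 160.0, 46.0], [388.5, 166.0, 46.0], [388.0, 172.0, 43.0], [387.5, 178.0, 42.0], [386.5, 184.0, 42.0], [385.5, 190.0, 40.0], [385.0, 196.0, 39.0], [384.5, 202.0, 38.0], [384.0, 208.0, 35.0], [383.0, 214.0, 33.0], [382.5, 220.0, 30.0], [381.0, 226.0, 27.0], [369.0, 232.0, 5.0], [369.0, 238.0, 5.0], [368.5, 244.0, 4.0], [367.5, 250.0, 4.0], [369.5, 256.0, 2.0], [370.0, 262.0, 5.0], [369.5, 268.0, 4.0], [369.0, 274.0, 3.0]]
('heading', np.float32(-0.056), 'pt', array([0.6189, 0.2102], dtype=float32))
pivot [382.3974358974359, 233.37435897435898] [[0.62998365 0.21495581 0.018     ]]
housing (array([0.6347, 0.1042]), array([0.0537, 0.0291]), 9.4)Traceback (most recent call last):
  File "<stdin>", line 8, in <module>
  File "h.py", line 33, in big
    cs,_=cv2.findContours(z,cv2.RETR_EXTERNAL,cv2.CHAIN_APPROX_NONE); return max(cs,key=cv2.contourArea)
                                                                             ~~~^^^^^^^^^^^^^^^^^^^^^^^^
ValueError: max() iterable argument is empty
```

```bash
python3 - <<'E'
from h import *
c,s=snap("wrist"); im=c["color"]; v=cv2.cvtColor(im,cv2.COLOR_RGB2GRAY)
k=big(v<100,(145,285,355,420)); mm=mids(k,range(158,212,3)); W=cast(c,mm[:,:2],.016,s); print("handles",line(W),W[0],W[-1])
m2=np.array([((365+392)/2,0)]) 
d=big(v>150,(220,250,370,396)); p=cast(c,[cen(d)],.018,s)[0]; h=W[0][:2]; print("pivot",p,"to handle end",np.arctan2(*(p[:2]-h)[::-1]),np.linalg.norm(p[:2]-h))
tip=cast(c,[[377,278]],.014,s)[0]; print("tip",tip,np.arctan2(*(tip[:2]-h)[::-1]))
# tip measured on dark-left/bright-right profile
for y in (264,270,275): print(y,v[y,364:392].tolist())
t=big(v>175,(145,204,250,280)); mm=mids(t,range(160,198,4)); print("tail",mm[0],mm[-1],line(cast(c,mm[:,:2],.007,s)))
j=big(v>175,(248,282,240,298)); print("jaws",rect(cast(c,j.reshape(-1,2),.007,s)))
c,_=snap("top"); print("bottle cap",cast(c,[[227,137]],.22),"tin",cast(c,[[288.5,172]],.085))
todo(s,[.638,.215,.02],-3.1)
E
```

```text
handles ('heading', np.float32(0.027), 'pt', array([0.5792, 0.2122], dtype=float32)) [0.55538214 0.21152167 0.016     ] [0.60554827 0.21281757 0.016     ]
pivot [0.63013636 0.21514936 0.018     ] to handle end 0.048490190425493476 0.07484219288674675
tip [0.68156874 0.21767203 0.014     ] 0.0487016702017387
264 [157, 153, 142, 122, 84, 44, 50, 84, 109, 122, 124, 117, 97, 76, 84, 105, 113, 111, 105, 98, 116, 148, 160, 162, 162, 162, 160, 159]
270 [155, 145, 129, 102, 62, 48, 77, 102, 117, 120, 120, 109, 84, 81, 102, 111, 108, 103, 98, 115, 148, 162, 162, 160, 159, 159, 159, 158]
275 [150, 150, 152, 140, 102, 76, 90, 109, 117, 116, 111, 93, 79, 93, 105, 107, 102, 98, 106, 132, 152, 158, 158, 157, 157, 157, 157, 157]
tail [262. 160.  15.] [267. 196.  15.] ('heading', np.float32(0.192), 'pt', array([0.5873, 0.0935], dtype=float32))
jaws (array([0.6806, 0.1018]), array([0.029 , 0.0483]), 10.2)
bottle cap [[0.77188847 0.16955642 0.22      ]] tin [[0.72475969 0.03642378 0.085     ]]
offset(tool) [-0.0442  0.0555  0.1816] twist 0.051 =rows of .12: 0.4 j7 0.96 tcp [0.5991 0.1558 0.2017]
```

Pliers: pivot (0.630,0.215), heading 0.045. Caliper: housing centre (0.635,0.104), heading about 0.17 (52×28 mm, as it should be). Bottle (0.772,0.17) and tin (0.725,0.036) leave enough room. Going for the pliers head.

```bash
python3 -m pendant '[{"hand":0.06,"offset":[-0.015,0.0185,0.02],"twist":0.048},{"hand":0.06,"offset":[-0.015,0.019,0.025],"twist":0},{"hand":0.06,"offset":[-0.015,0.019,0.035],"twist":0},{"hand":0.06,"offset":[0,0,0.035],"twist":0},{"hand":0.06,"offset":[0,0,0.03],"twist":0},{"hand":0.06,"offset":[0,0,0],"twist":0},{"hand":0.06,"offset":[0,0,0],"twist":0},{"hand":0.06,"offset":[0,0,0],"twist":0}]'
python3 -c "
from h import *
s=arm.get_state();todo(s,[.639,.2163,.010],-3.097)"
```

```text
time_s: 29.68
ee_pos: [0.6416, 0.2166, 0.0595]
tool_rot: [0.001, -0.023, 1.0, 0.001]
wrist_force: [0.5, 0.2, 0.3]
grip_width: 0.0599
grip_force: 0.0
offset(tool) [ 0.0028 -0.0003  0.0495] twist 0.001 =rows of .12: 0.0 j7 0.81 tcp [0.6416 0.2166 0.0595]
```

```bash
python3 -m pendant '[{"hand":0.06,"offset":[0.0025,0,0.02],"twist":0},{"hand":0.06,"offset":[0,0,0.02],"twist":0},{"hand":0.06,"offset":[0,0,0.009],"twist":0},{"hand":0.05,"offset":[0,0,0],"twist":0},{"hand":0.03,"offset":[0,0,0],"twist":0},{"hand":0.01,"offset":[0,0,0],"twist":0},{"hand":0.01,"offset":[0,0,0],"twist":0},{"hand":0.01,"offset":[0,0,0],"twist":0},{"hand":0.01,"offset":[0,0,0],"twist":0}]' 60
python3 -c "
from h import *
s=arm.get_state();todo(s,[.639,.2163,.010],-3.097)"
```

```text
time_s: 30.43
ee_pos: [0.6383, 0.2164, 0.0093]
tool_rot: [0.001, -0.023, 1.0, 0.0]
wrist_force: [-0.4, 0.0, 0.3]
grip_width: 0.0102
grip_force: 0.0
offset(tool) [-0.0007 -0.0001 -0.0007] twist 0.001 =rows of .12: 0.0 j7 0.78 tcp [0.6383 0.2164 0.0093]
```

Nothing was gripped. Looking.

```bash
python3 - <<'E'
from h import *
c,s=snap("wrist"); a=c["color"][:,:,::-1]
t,_=snap("top"); b=cv2.resize(t["color"][150:310,160:310,::-1],(450,480),interpolation=cv2.INTER_CUBIC)
cv2.imwrite("pics/f.png",np.hstack([cv2.resize(a[120:480,120:520],(350,315)),cv2.resize(b,(295,315))]))
E
```

```text
(no output)
```

View pics/f.png

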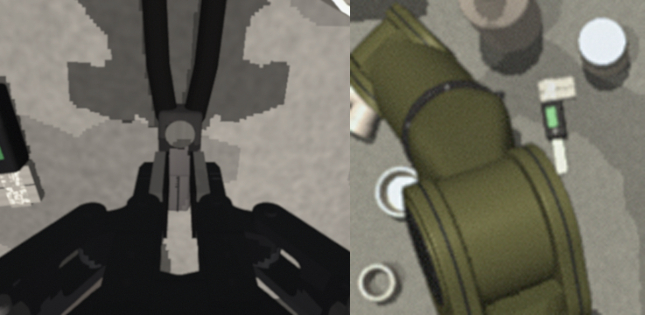

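The pads look closed beyond or above the head. Checking where the pivot is relative to the TCP.

```bash
python3 - <<'E'
from h import *
c,s=snap("wrist"); m=rot(s["tool_rot"])
print("pivot",cast(c,[[326,272]],.018,s),"rel",(cast(c,[[326,272]],.018,s)-s["ee_pos"])@m, s["ee_pos"])
pts=np.array([[0,0,0],[.011,.005,0],[-.011,.005,0],[.011,.005,-.01],[.011,.005,-.02]]); print(proj(c,s["ee_pos"]+pts@m.T,s).round(0))
v=cv2.cvtColor(c["color"],cv2.COLOR_RGB2GRAY); a=c["color"][225:345,250:400,::-1]
cv2.imwrite("pics/g.png",cv2.resize(a,None,fx=5,fy=5,interpolation=cv2.INTER_CUBIC))
E
```

```text
pivot [[0.62887654 0.21509737 0.018     ]] rel [[ 0.00921512 -0.0007137  -0.00915192]] [0.63805365 0.21623768 0.00885309]
[[327. 281.]
 [337. 261.]
 [337. 300.]
 [338. 269.]
 [339. 278.]]
```

View pics/g.png

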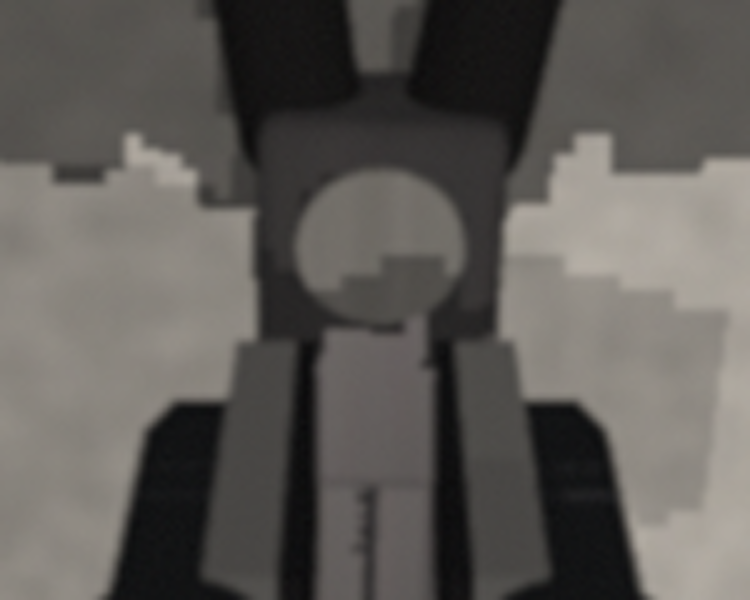

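The fingertips seem to be above the head. Feeling down in small steps to find the real tip height.

```bash
python3 -m pendant '[{"hand":0.01,"offset":[0,0,0.002],"twist":0},{"hand":0.01,"offset":[0,0,0],"twist":0}]' | grep -E "pos|force"; python3 -m pendant '[{"hand":0.01,"offset":[0,0,0.002],"twist":0},{"hand":0.01,"offset":[0,0,0],"twist":0}]'| grep -E "pos|force"; python3 -m pendant '[{"hand":0.01,"offset":[0,0,0.002],"twist":0},{"hand":0.01,"offset":[0,0,0],"twist":0}]'| grep -E "pos|force"
```

```text
ee_pos: [0.6376, 0.216, 0.0061]
wrist_force: [-0.1, 0.6, -1.0]
grip_force: 0.0
ee_pos: [0.6375, 0.2161, 0.004]
wrist_force: [0.1, -0.2, -0.4]
grip_force: 0.0
ee_pos: [0.6376, 0.2161, 0.0021]
wrist_force: [0.3, 0.1, 0.4]
grip_force: 0.0
```

```bash
for i in 1; do python3 -m pendant '[{"hand":0.01,"offset":[0,0,0.001],"twist":0},{"hand":0.01,"offset":[0,0,0],"twist":0}]' | grep -E "pos|wrist"; done; python3 -m pendant '[{"hand":0.01,"offset":[0,0,0.001],"twist":0},{"hand":0.01,"offset":[0,0,0],"twist":0}]'| grep -E "pos|wrist"
python3 - <<'E'
from h import *
t,s=snap("scene"); u=proj(t,s["ee_pos"])[0]; print(u,s["ee_pos"]); x,y=u.astype(int)
cv2.imwrite("pics/i.png",cv2.resize(t["color"][y-50:y+40,x-60:x+60,::-1],None,fx=5,fy=5,interpolation=cv2.INTER_CUBIC))
E
```

```text
ee_pos: [0.6377, 0.2161, 0.0013]
wrist_force: [-1.0, 0.5, 0.1]
ee_pos: [0.6378, 0.2161, 0.0004]
wrist_force: [1.1, 0.6, 0.0]
[382.88050676 219.8137475 ] [6.37751908e-01 2.16112051e-01 3.55878868e-04]
```

View pics/i.png

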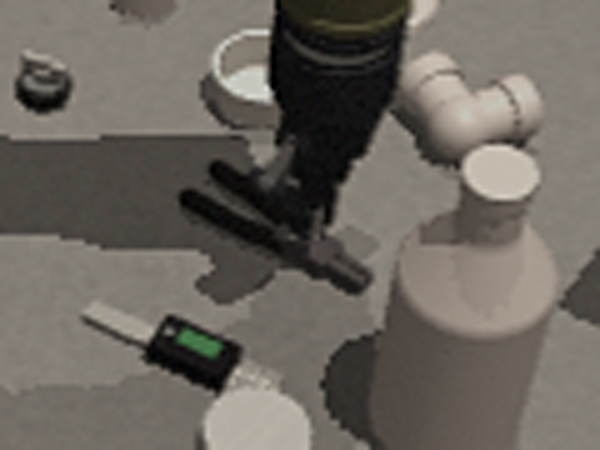

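The scene view shows the tips just over the head top, so the TCP lies well beyond the real tips. Continuing down to touch.

```bash
python3 -m pendant '[{"hand":0.01,"offset":[0,0,0.001],"twist":0},{"hand":0.01,"offset":[0,0,0],"twist":0}]' | grep -E "pos|wrist";  python3 -m pendant '[{"hand":0.01,"offset":[0,0,0.001],"twist":0},{"hand":0.01,"offset":[0,0,0],"twist":0}]'| grep -E "pos|wrist"; python3 -m pendant '[{"hand":0.01,"offset":[0,0,0.001],"twist":0},{"hand":0.01,"offset":[0,0,0],"twist":0}]' | grep -E "pos|wrist"; python3 -m pendant '[{"hand":0.01,"offset":[0,0,0.001],"twist":0},{"hand":0.01,"offset":[0,0,0],"twist":0}]' | grep -E "pos|wrist"
```

```text
ee_pos: [0.6378, 0.2161, -0.0006]
wrist_force: [0.2, 0.7, 0.3]
ee_pos: [0.6377, 0.2161, -0.0017]
wrist_force: [0.1, -0.1, 0.7]
ee_pos: [0.6377, 0.2161, -0.0027]
wrist_force: [-0.1, 0.1, 0.4]
ee_pos: [0.6377, 0.2161, -0.0037]
wrist_force: [-0.4, 0.4, 0.0]
```

```bash
python3 -m pendant '[{"hand":0.01,"offset":[0,0,0.002],"twist":0},{"hand":0.01,"offset":[0,0,0],"twist":0}]' | grep -E "pos|wrist";  python3 -m pendant '[{"hand":0.01,"offset":[0,0,0.002],"twist":0},{"hand":0.01,"offset":[0,0,0],"twist":0}]'| grep -E "pos|wrist"; python3 -c "
from h import *
c,s=snap('wrist'); cv2.imwrite('pics/j.png',cv2.resize(c['color'][215:375,225:425,::-1],None,fx=3,fy=3,interpolation=cv2.INTER_CUBIC)); print(s['joints'],s['ee_pos'])"
```

```text
ee_pos: [0.6376, 0.216, -0.0059]
wrist_force: [0.0, -0.2, -0.7]
ee_pos: [0.6376, 0.2161, -0.0079]
wrist_force: [-0.7, 0.5, -0.4]
[-0.19399675  1.04491179 -0.39656537  1.51940052  0.55172928  0.69091783
  0.77279662] [ 0.63760389  0.21606593 -0.00787013]
```

View pics/j.png

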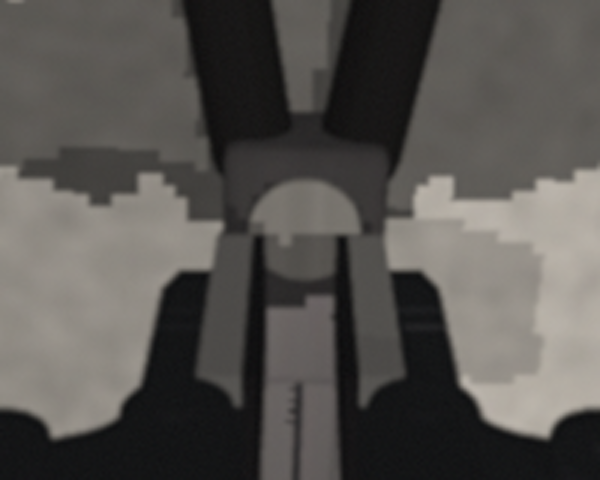

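```bash
python3 -m pendant '[{"hand":0.01,"offset":[0,0,0.001],"twist":0},{"hand":0.01,"offset":[0,0,0],"twist":0}]' | grep -E "pos|wrist";  python3 -m pendant '[{"hand":0.01,"offset":[0,0,0.001],"twist":0},{"hand":0.01,"offset":[0,0,0],"twist":0}]'| grep -E "pos|wrist"; python3 -m pendant '[{"hand":0.01,"offset":[0,0,0.001],"twist":0},{"hand":0.01,"offset":[0,0,0],"twist":0}]'| grep -E "pos|wrist"; python3 -m pendant '[{"hand":0.01,"offset":[0,0,0.001],"twist":0},{"hand":0.01,"offset":[0,0,0],"twist":0}]'| grep -E "pos|wrist"
```

```text
ee_pos: [0.6377, 0.2161, -0.0087]
wrist_force: [0.0, 0.0, 0.2]
ee_pos: [0.6378, 0.2161, -0.0097]
wrist_force: [0.4, 0.7, 0.5]
ee_pos: [0.6377, 0.2161, -0.0107]
wrist_force: [0.4, -0.4, 0.8]
ee_pos: [0.6378, 0.2162, -0.0108]
wrist_force: [-1.9, 0.3, 5.5]
```

Contact at TCP z = −0.0105 on the 18 mm head, so the tips lie 28.5 mm behind the reported TCP. Allowing for that: raise, open, and go down to TCP −0.018 (tips about 10.5 mm up), then close.

```bash
python3 -m pendant '[{"hand":0.01,"offset":[0,0,-0.012],"twist":0},{"hand":0.05,"offset":[0,0,-0.003],"twist":0},{"hand":0.05,"offset":[0,0,0],"twist":0},{"hand":0.05,"offset":[0,0,0],"twist":0},{"hand":0.05,"offset":[0,0,0.01],"twist":0},{"hand":0.05,"offset":[0,0,0.01],"twist":0},{"hand":0.05,"offset":[0,0,0.001],"twist":0},{"hand":0.05,"offset":[0,0,0],"twist":0},{"hand":0.05,"offset":[0,0,0],"twist":0}]'
python3 -m pendant '[{"hand":0.04,"offset":[0,0,0],"twist":0},{"hand":0.03,"offset":[0,0,0],"twist":0},{"hand":0.01,"offset":[0,0,0],"twist":0},{"hand":0.01,"offset":[0,0,0],"twist":0},{"hand":0.01,"offset":[0,0,0],"twist":0},{"hand":0.01,"offset":[0,0,0],"twist":0}]' 60
```

```text
time_s: 33.93
ee_pos: [0.6374, 0.2161, -0.0182]
tool_rot: [-0.001, -0.023, 1.0, -0.0]
wrist_force: [1.1, -0.1, 0.6]
grip_width: 0.0498
grip_force: 0.0
time_s: 34.43
ee_pos: [0.6383, 0.2165, -0.0169]
tool_rot: [0.001, -0.023, 1.0, 0.0]
wrist_force: [0.6, -0.1, 4.3]
grip_width: 0.0216
grip_force: 59.2
```

Gripped (21.6 reads 2.4 mm low, the same bias as on the gauge). Lift. Meanwhile I'll measure the cut-outs from the earlier w2 image.

```bash
python3 -m pendant '[{"hand":0.01,"offset":[0,0,-0.015],"twist":0},{"hand":0.01,"offset":[0,0,-0.025],"twist":0},{"hand":0.01,"offset":[0,0,-0.035],"twist":0},{"hand":0.01,"offset":[0,0,-0.035],"twist":0},{"hand":0.01,"offset":[0,0,-0.03],"twist":0},{"hand":0.01,"offset":[0,0,-0.01],"twist":0},{"hand":0.01,"offset":[0,0,0],"twist":0}]' 80
python3 - <<'E'
from h import *
c=arm.read_camera("wrist"); im=cv2.imread("pics/w2.png"); v=cv2.cvtColor(im,cv2.COLOR_BGR2GRAY)
y=-3.0452; x=np.array([np.cos(y),np.sin(y),0]); z=np.array([0,0,-1.]); M=np.c_[x,np.cross(z,x),z]; q=R.from_matrix(M).as_quat()
s=dict(ee_pos=np.array([.45970,-.12938,.20209]),tool_rot=[q[3],*q[:3]])
print(proj(c,[[.4594,-.1308,.04]],s))
for n,roi in(("pliers",(170,315,55,130)),("level",(185,310,140,195)),("cal",(172,312,200,264))):
    for t in (70,100):
        k=big(v<t,roi); print(n,t,rect(cast(c,k.reshape(-1,2),.04,s)),cv2.boundingRect(k))
    mm=mids(k,range(roi[0]+14,roi[1]-18,6)); 
    if n!="cal": print(line(cast(c,mm[:,:2],.04,s)))
# insert corners
for u in ((27,133),(385,133)): print(cast(c,[u],.04,s)[0].round(4))
print(arm.get_state()["ee_pos"],yaw(arm.get_state()))
E
```

```text
time_s: 35.02
ee_pos: [0.6397, 0.2171, 0.1362]
tool_rot: [0.003, -0.023, 1.0, 0.001]
wrist_force: [-0.1, -0.5, -1.2]
grip_width: 0.0207
grip_force: 78.4
[[324.68368802 202.66766065]]
pliers 70 (array([ 0.5251, -0.3495]), array([0.1365, 0.0483]), 5.0) (62, 179, 60, 130)
pliers 100 (array([ 0.5253, -0.3501]), array([0.1384, 0.0496]), 4.5) (61, 178, 61, 132)
('heading', np.float32(0.084), 'pt', array([ 0.5125, -0.3506], dtype=float32))
level 70 (array([ 0.5208, -0.2777]), array([0.1114, 0.0225]), 4.9) (150, 194, 36, 108)
level 100 (array([ 0.5205, -0.2779]), array([0.1127, 0.0238]), 5.0) (149, 193, 38, 109)
('heading', np.float32(0.089), 'pt', array([ 0.5152, -0.2783], dtype=float32))
cal 70 (array([ 0.5149, -0.2145]), array([0.1333, 0.054 ]), 5.0) (209, 182, 55, 130)
cal 100 (array([ 0.515 , -0.2159]), array([0.1331, 0.0551]), 6.0) (208, 182, 56, 130)
[ 0.4184 -0.4092  0.04  ]
[ 0.3922 -0.0846  0.04  ]
[0.63816772 0.21608133 0.13349521] -3.0954568048234448
```

```bash
python3 -m pendant '[{"hand":0.01,"offset":[0,0,0],"twist":-0.04},{"hand":0.01,"offset":[0.005,-0.02,0],"twist":0},{"hand":0.01,"offset":[0.0087,-0.0346,0],"twist":0},{"hand":0.01,"offset":[0.0087,-0.0346,0],"twist":0},{"hand":0.01,"offset":[0.0087,-0.0346,0],"twist":0},{"hand":0.01,"offset":[0.0087,-0.0346,0],"twist":0},{"hand":0.01,"offset":[0.0087,-0.0346,0],"twist":0},{"hand":0.01,"offset":[0.0087,-0.0346,0],"twist":0},{"hand":0.01,"offset":[0.0087,-0.0346,0],"twist":0},{"hand":0.01,"offset":[0.0087,-0.0346,0],"twist":0}]' >/dev/null
python3 -m pendant '[{"hand":0.01,"offset":[0.0087,-0.0346,0],"twist":0},{"hand":0.01,"offset":[0.0087,-0.0346,0],"twist":0},{"hand":0.01,"offset":[0.0087,-0.0346,0],"twist":0},{"hand":0.01,"offset":[0.0087,-0.0346,0],"twist":0},{"hand":0.01,"offset":[0.0087,-0.0346,0],"twist":0},{"hand":0.01,"offset":[0.0087,-0.0346,0],"twist":0},{"hand":0.01,"offset":[0.0087,-0.0346,0],"twist":0},{"hand":0.01,"offset":[0.005,-0.014,0],"twist":0},{"hand":0.01,"offset":[0,0,0],"twist":0},{"hand":0.01,"offset":[0,0,0],"twist":0}]'
python3 -m pendant '[{"hand":0.01,"offset":[0,0,0],"twist":0},{"hand":0.01,"offset":[0,0,0],"twist":0}]'
python3 -c "
from h import *
s=arm.get_state();todo(s,[.5464,-.3467,.03],-3.0556)
c,s=snap('wrist');cv2.imwrite('pics/p1.png',c['color'][:,:,::-1])"
```

```text
time_s: 36.73
ee_pos: [0.5431, -0.3473, 0.1297]
tool_rot: [-0.002, -0.042, 0.999, 0.001]
wrist_force: [0.8, 1.2, -1.8]
grip_width: 0.0209
grip_force: 78.5
time_s: 36.9
ee_pos: [0.5457, -0.3442, 0.1316]
tool_rot: [-0.0, -0.045, 0.999, 0.001]
wrist_force: [0.8, 0.4, -1.2]
grip_width: 0.0207
grip_force: 78.5
offset(tool) [-0.0005 -0.0028  0.1016] twist 0.003 =rows of .12: 0.0 j7 1.7 tcp [ 0.5457 -0.3442  0.1316]
```

View pics/p1.png

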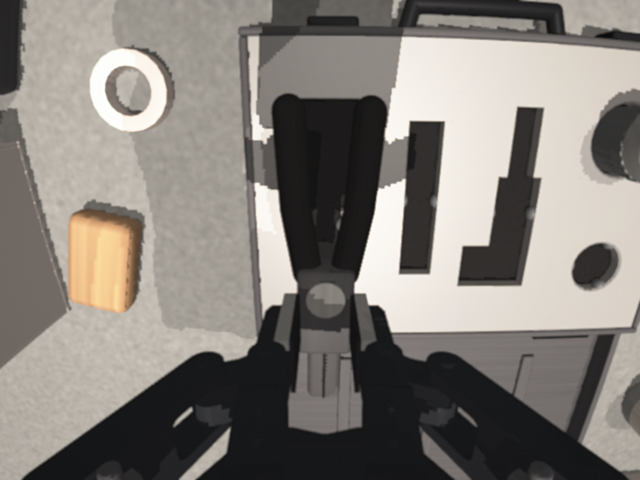

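The wrist view shows the pliers held straight, pivot at (326,300), above their cut-out. The caliper cut-out spans (460–540,107–285) and the plug hole is at (596,265). That was my last permitted picture, so from here I'll measure numerically.

```bash
python3 - <<'E'
from h import *
c,s=snap("wrist"); v=cv2.cvtColor(c["color"],cv2.COLOR_RGB2GRAY); m=rot(s["tool_rot"])
print(s["ee_pos"],yaw(s))
d=big(v>105,(280,320,305,347)); print("pivot px",cen(d),cv2.boundingRect(d)); print("rel",(cast(c,[cen(d)],s["ee_pos"][2]+.035,s)-s["ee_pos"])@m)
for n,roi in(("level",(115,280,395,450)),("cal",(100,292,452,546)),("plug",(235,295,565,628))):
    for t in(80,110):
        k=big(v<t,roi); P=cast(c,k.reshape(-1,2),.04,s); print(n,t,rect(P),cv2.boundingRect(k), circ(P) if n=="plug" else "")
        if n=="cal": 
            # corners in case axes about rect
            a=.086; B=np.array([[np.cos(a),np.sin(a)],[-np.sin(a),np.cos(a)]]); Q=P[:,:2]@B.T; print("case-axes min/max",Q.min(0).round(4),Q.max(0).round(4)); 
            top=Q[Q[:,0]<Q[:,0].min()+.035]; mid=Q[(Q[:,0]>Q[:,0].min()+.06)&(Q[:,0]<Q[:,0].min()+.085)]
            print(" tail y",np.percentile(top[:,1],[5,95]).round(4)," housing y",np.percentile(mid[:,1],[5,95]).round(4))
E
```

```text
[ 0.54588371 -0.34452323  0.13192604] -3.0521943354329473
pivot px [328.21069518716575, 293.2096256684492] (309, 284, 36, 20)
rel [[ 1.15766998e-02  9.47862688e-05 -3.49941077e-02]]
level 80 (array([ 0.5204, -0.2782]), array([0.1115, 0.0235]), 5.0) (400, 122, 44, 150) 
level 110 (array([ 0.5206, -0.2784]), array([0.1129, 0.0246]), 4.9) (400, 121, 45, 152) 
cal 80 (array([ 0.5148, -0.2163]), array([0.1335, 0.0512]), 4.6) (459, 108, 84, 176) 
case-axes min/max [ 0.4276 -0.2855] [ 0.5612 -0.2342]
 tail y [-0.2585 -0.2408]  housing y [-0.2649 -0.2344]
cal 110 (array([ 0.515 , -0.2162]), array([0.1348, 0.0519]), 4.7) (459, 107, 85, 178) 
case-axes min/max [ 0.4272 -0.2857] [ 0.5621 -0.2338]
 tail y [-0.2588 -0.2403]  housing y [-0.2653 -0.234 ]
plug 80 (array([ 0.5599, -0.1258]), array([0.0379, 0.0368]), 65.4) (573, 243, 45, 44) (array([ 0.5592, -0.1255]), np.float64(0.0186), np.float64(0.0008))
plug 110 (array([ 0.5596, -0.1254]), array([0.0391, 0.0383]), 70.1) (572, 243, 46, 46) (array([ 0.5593, -0.1253]), np.float64(0.0193), np.float64(0.0004))
```

```bash
python3 -m pendant '[{"hand":0.01,"offset":[0,-0.0022,0.02],"twist":0},{"hand":0.01,"offset":[0,0,0.025],"twist":0},{"hand":0.01,"offset":[0,0,0.025],"twist":0},{"hand":0.01,"offset":[0,0,0.02],"twist":0},{"hand":0.01,"offset":[0,0,0.01],"twist":0},{"hand":0.01,"offset":[0,0,0],"twist":0},{"hand":0.01,"offset":[0,0,0],"twist":0},{"hand":0.01,"offset":[0,0,0],"twist":0}]'
python3 -c "
from h import *
s=arm.get_state();todo(s,[.546,-.3467,.013],-3.0556)"
```

```text
time_s: 37.67
ee_pos: [0.5471, -0.3491, 0.0339]
tool_rot: [0.001, -0.043, 0.999, -0.0]
wrist_force: [0.0, -0.5, -1.6]
grip_width: 0.0208
grip_force: 78.5
offset(tool) [0.0009 0.0025 0.0209] twist 0.001 =rows of .12: 0.0 j7 1.63 tcp [ 0.5471 -0.3491  0.0339]
```

```bash
python3 -m pendant '[{"hand":0.01,"offset":[0.0009,0.0025,0],"twist":0},{"hand":0.01,"offset":[0,0,0.003],"twist":0},{"hand":0.01,"offset":[0,0,0],"twist":0},{"hand":0.01,"offset":[0,0,0],"twist":0}]'
python3 -c "
from h import *
s=arm.get_state();todo(s,[.546,-.3467,.013],-3.0556)"
python3 -m pendant '[{"hand":0.01,"offset":[0,0,0.003],"twist":0},{"hand":0.01,"offset":[0,0,0.003],"twist":0},{"hand":0.01,"offset":[0,0,0],"twist":0}]'
```

```text
time_s: 38.0
ee_pos: [0.5446, -0.3467, 0.0298]
tool_rot: [0.0, -0.043, 0.999, -0.0]
wrist_force: [-0.0, -0.1, -1.2]
grip_width: 0.0206
grip_force: 78.5
offset(tool) [-0.0014 -0.0001  0.0168] twist 0.0 =rows of .12: 0.0 j7 1.62 tcp [ 0.5446 -0.3467  0.0298]
time_s: 38.25
ee_pos: [0.544, -0.3466, 0.0227]
tool_rot: [-0.001, -0.043, 0.999, 0.0]
wrist_force: [-0.6, -0.9, -1.5]
grip_width: 0.0207
grip_force: 78.5
```

```bash
python3 -m pendant '[{"hand":0.01,"offset":[-0.0018,0,0],"twist":0},{"hand":0.01,"offset":[0,0,0.002],"twist":0},{"hand":0.01,"offset":[0,0,0],"twist":0}]'
python3 -m pendant '[{"hand":0.01,"offset":[0,0,0.002],"twist":0},{"hand":0.01,"offset":[0,0,0.002],"twist":0},{"hand":0.01,"offset":[0,0,0],"twist":0}]'
```

```text
time_s: 38.5
ee_pos: [0.5465, -0.3463, 0.0212]
tool_rot: [0.0, -0.043, 0.999, 0.0]
wrist_force: [1.0, 0.6, -2.4]
grip_width: 0.0205
grip_force: 78.5
time_s: 38.75
ee_pos: [0.5466, -0.3464, 0.0172]
tool_rot: [0.0, -0.043, 0.999, 0.0]
wrist_force: [0.7, 0.3, -2.5]
grip_width: 0.0213
grip_force: 78.5
```

```bash
python3 -m pendant '[{"hand":0.01,"offset":[0,0,0.002],"twist":0},{"hand":0.01,"offset":[0,0,0.001],"twist":0},{"hand":0.01,"offset":[0,0,0],"twist":0}]'
python3 -m pendant '[{"hand":0.01,"offset":[0,0,0.001],"twist":0},{"hand":0.01,"offset":[0,0,0],"twist":0}]'
```

```text
time_s: 39.0
ee_pos: [0.5467, -0.3464, 0.0144]
tool_rot: [0.0, -0.043, 0.999, 0.0]
wrist_force: [1.4, -0.0, -0.3]
grip_width: 0.0208
grip_force: 78.6
time_s: 39.17
ee_pos: [0.5467, -0.3465, 0.0134]
tool_rot: [0.0, -0.043, 0.999, 0.0]
wrist_force: [2.3, 0.3, -1.2]
grip_width: 0.0211
grip_force: 78.6
```

```bash
python3 -m pendant '[{"hand":0.045,"offset":[0,0,0],"twist":0},{"hand":0.045,"offset":[0,0,0],"twist":0},{"hand":0.045,"offset":[0,0,-0.01],"twist":0},{"hand":0.045,"offset":[0,0,-0.02],"twist":0},{"hand":0.005,"offset":[0,0,0],"twist":0},{"hand":0.005,"offset":[0,0,0],"twist":0},{"hand":0.005,"offset":[0,0,0],"twist":0},{"hand":0.005,"offset":[0,0,0],"twist":0},{"hand":0.005,"offset":[0,0,0],"twist":0}]'
python3 -m pendant '[{"hand":0.005,"offset":[0,0,0.007],"twist":0},{"hand":0.005,"offset":[0,0,0.006],"twist":0},{"hand":0.005,"offset":[0,0,0],"twist":0},{"hand":0.005,"offset":[0,0,0],"twist":0}]'
```

```text
time_s: 39.92
ee_pos: [0.5457, -0.3463, 0.0427]
tool_rot: [-0.001, -0.043, 0.999, 0.0]
wrist_force: [0.3, 1.0, 0.5]
grip_width: 0.0052
grip_force: 0.0
time_s: 40.25
ee_pos: [0.5457, -0.3462, 0.0294]
tool_rot: [-0.001, -0.043, 0.999, 0.0]
wrist_force: [0.2, 0.5, 0.4]
grip_width: 0.0051
grip_force: 0.0
```

```bash
python3 -m pendant '[{"hand":0.005,"offset":[0,0,0.002],"twist":0},{"hand":0.005,"offset":[0,0,0.002],"twist":0},{"hand":0.005,"offset":[0,0,0],"twist":0}]'|grep -E "pos|wrist"
python3 -m pendant '[{"hand":0.005,"offset":[0,0,0.002],"twist":0},{"hand":0.005,"offset":[0,0,0.001],"twist":0},{"hand":0.005,"offset":[0,0,0],"twist":0}]'|grep -E "pos|wrist"
python3 -m pendant '[{"hand":0.005,"offset":[0,0,0.002],"twist":0},{"hand":0.005,"offset":[0,0,0],"twist":0},{"hand":0.005,"offset":[0,0,0],"twist":0}]'|grep -E "pos|wrist"
```

```text
ee_pos: [0.5462, -0.3464, 0.0261]
wrist_force: [0.3, -0.5, 1.0]
ee_pos: [0.5462, -0.3465, 0.0232]
wrist_force: [-0.3, 0.4, 0.1]
ee_pos: [0.5462, -0.3465, 0.0213]
wrist_force: [0.4, -0.2, 0.2]
```

```bash
python3 -m pendant '[{"hand":0.005,"offset":[0,0,0.001],"twist":0},{"hand":0.005,"offset":[0,0,0],"twist":0}]'|grep -E "pos|wrist"
python3 -m pendant '[{"hand":0.005,"offset":[0,0,0.001],"twist":0},{"hand":0.005,"offset":[0,0,0],"twist":0}]'|grep -E "pos|wrist"
python3 -m pendant '[{"hand":0.005,"offset":[0,0,0.001],"twist":0},{"hand":0.005,"offset":[0,0,0],"twist":0}]'|grep -E "pos|wrist"
```

```text
ee_pos: [0.5463, -0.3465, 0.0203]
wrist_force: [0.0, 0.0, 0.5]
ee_pos: [0.5464, -0.3465, 0.0194]
wrist_force: [-0.0, -0.1, 0.6]
ee_pos: [0.5465, -0.3466, 0.0191]
wrist_force: [-1.3, 0.1, 4.6]
```

```bash
python3 -m pendant '[{"hand":0.005,"offset":[0,0,0.0015],"twist":0},{"hand":0.005,"offset":[0,0,0.0],"twist":0}]'|grep -E "pos|wrist"
python3 -m pendant '[{"hand":0.005,"offset":[0,0,-0.02],"twist":0},{"hand":0.06,"offset":[0,0,-0.035],"twist":0},{"hand":0.06,"offset":[0,0,-0.035],"twist":0},{"hand":0.06,"offset":[0,0,-0.035],"twist":0},{"hand":0.06,"offset":[0,0,0],"twist":0},{"hand":0.06,"offset":[0,0,0],"twist":0},{"hand":0.06,"offset":[0,0,0],"twist":0}]'
python3 - <<'E'
from h import *
c,s=snap("wrist"); v=cv2.cvtColor(c["color"],cv2.COLOR_RGB2GRAY); print(s["ee_pos"],yaw(s))
p=proj(c,[[.540-.0,-.347,.048]],s)[0]; print("pred pivot px",p)
x,y=p.astype(int); d=big(v>110,(y-30,y+30,x-25,x+25)); print(cen(d),cv2.contourArea(d),cast(c,[cen(d)],.048,s))
t,s=snap("top"); im=t["color"]; g=cv2.cvtColor(im,cv2.COLOR_RGB2GRAY)
a,b=261,265
# caliper + plug positions again from the top camera
k=big((g<70),(195,235,245,285)); print("cal housing top",rect(cast(t,k.reshape(-1,2),.016)))
k=big((g<80),(262,305,195,235)); print("plug",cen(k),cast(t,[cen(k)],.012),cv2.contourArea(k))
todo(s,[.6347,.1042,.1],-2.975)
E
```

```text
ee_pos: [0.5465, -0.3466, 0.019]
wrist_force: [-4.0, 1.5, 14.1]
time_s: 42.25
ee_pos: [0.5457, -0.3466, 0.1415]
tool_rot: [-0.001, -0.043, 0.999, 0.0]
wrist_force: [0.1, 0.9, -0.3]
grip_width: 0.0603
grip_force: 0.0
[ 0.5456503  -0.34657785  0.14148971] -3.0554667337950296
pred pivot px [326.63117172 218.51253088]
[324.20602936582316, 223.1388628553577] 1067.0 [[ 0.54371857 -0.34847988  0.048     ]]
cal housing top (array([0.6343, 0.1009]), array([0.0507, 0.0239]), 2.1)
plug [223.63888888888889, 292.77777777777777] [[0.41420562 0.20100716 0.012     ]] 12.0
offset(tool) [-0.1281  0.4412  0.0407] twist -0.08 =rows of .12: 0.7 j7 1.7 tcp [ 0.5451 -0.3464  0.1406]
```

```bash
python3 -m pendant '[{"hand":0.06,"offset":[-0.004,0.02,-0.01],"twist":-0.04},{"hand":0.06,"offset":[-0.008,0.035,-0.02],"twist":-0.04},{"hand":0.06,"offset":[-0.008,0.035,-0.02],"twist":0},{"hand":0.06,"offset":[-0.008,0.035,-0.01],"twist":0},{"hand":0.06,"offset":[-0.008,0.035,0],"twist":0},{"hand":0.06,"offset":[-0.008,0.035,0],"twist":0},{"hand":0.06,"offset":[-0.008,0.035,0],"twist":0},{"hand":0.06,"offset":[-0.008,0.035,0],"twist":0},{"hand":0.06,"offset":[-0.008,0.035,0],"twist":0},{"hand":0.06,"offset":[-0.008,0.035,0],"twist":0}]' >/dev/null
python3 -m pendant '[{"hand":0.06,"offset":[-0.008,0.035,0],"twist":0},{"hand":0.06,"offset":[-0.008,0.035,0],"twist":0},{"hand":0.06,"offset":[-0.004,0.02,0],"twist":0},{"hand":0.06,"offset":[0,0,0],"twist":0},{"hand":0.06,"offset":[0,0,0],"twist":0},{"hand":0.06,"offset":[0,0,0],"twist":0},{"hand":0.06,"offset":[0,0,0],"twist":0}]'
cat > cal.py <<'E'
from h import *
c,s=snap("wrist"); v=cv2.cvtColor(c["color"],cv2.COLOR_RGB2GRAY); hsv=cv2.cvtColor(c["color"],cv2.COLOR_RGB2HSV)
print(s["ee_pos"],yaw(s)); x,y=proj(c,[[.6347,.1042,.017]],s)[0].astype(int); print("pred",x,y)
def R0(h,w,dy=0): return (max(y+dy-h,0),min(y+dy+h,480),max(x-w,0),min(x+w,640))
k=big(v<65,R0(45,40)); print("housing",rect(cast(c,k.reshape(-1,2),.016,s)),cv2.boundingRect(k))
mm=mids(k,range(cv2.boundingRect(k)[1]+6,sum(cv2.boundingRect(k)[1::2])-6,3)); print("edge mids",line(cast(c,mm[:,:2],.014,s)))
col=c["color"].astype(int); g=(col[:,:,1]-col[:,:,0]>35); kk=big(g,R0(60,50)); print("green",rect(cast(c,kk.reshape(-1,2),.018,s)),cast(c,[cen(kk)],.018,s))
E
python3 cal.py
```

```text
time_s: 43.77
ee_pos: [0.5734, 0.0863, 0.2013]
tool_rot: [-0.001, -0.082, 0.997, -0.001]
wrist_force: [-0.0, -0.0, -0.2]
grip_width: 0.0601
grip_force: 0.0
[0.57343724 0.08626099 0.20132086] -2.977442057359749
pred 333 258
housing (array([0.6331, 0.1023]), array([0.0566, 0.0274]), 9.4) (319, 230, 27, 52)
edge mids ('heading', np.float32(0.195), 'pt', array([0.63 , 0.102], dtype=float32))
green (array([0.639 , 0.1057]), array([0.0258, 0.0115]), 9.6) [[0.63879655 0.10567403 0.018     ]]
```

```bash
python3 -m pendant '[{"hand":0.06,"offset":[-0.022,0.0028,0.01],"twist":0},{"hand":0.06,"offset":[-0.022,0.0028,0.02],"twist":0},{"hand":0.06,"offset":[-0.02,0.0028,0.035],"twist":0},{"hand":0.06,"offset":[0,0,0.035],"twist":0},{"hand":0.06,"offset":[0,0,0.035],"twist":0},{"hand":0.06,"offset":[0,0,0.03],"twist":0},{"hand":0.06,"offset":[0,0,0],"twist":0},{"hand":0.06,"offset":[0,0,0],"twist":0},{"hand":0.06,"offset":[0,0,0],"twist":0}]'
python3 -c "
from h import *
s=arm.get_state();todo(s,[.635,.105,-.018],-2.9755)"
python3 cal.py
```

```text
time_s: 44.57
ee_pos: [0.6368, 0.1071, 0.0387]
tool_rot: [0.001, -0.082, 0.997, 0.0]
wrist_force: [-0.1, -0.4, 1.1]
grip_width: 0.06
grip_force: 0.0
offset(tool) [ 0.0023 -0.0018  0.0567] twist -0.001 =rows of .12: 0.0 j7 0.98 tcp [0.6368 0.1071 0.0387]
[0.63684026 0.10705566 0.0387305 ] -2.9764956861304634
pred 322 259
housing (array([0.6354, 0.1021]), array([0.054 , 0.0294]), 10.5) (291, 214, 55, 89)
edge mids ('heading', np.float32(0.192), 'pt', array([0.6348, 0.1029], dtype=float32))
green (array([0.639 , 0.1057]), array([0.0265, 0.0122]), 10.0) [[0.63844845 0.10580168 0.018     ]]
```

```bash
python3 -m pendant '[{"hand":0.06,"offset":[0.0023,-0.002,0.02],"twist":0},{"hand":0.06,"offset":[0,0,0.02],"twist":0},{"hand":0.06,"offset":[0,0,0.017],"twist":0},{"hand":0.06,"offset":[0,0,0],"twist":0},{"hand":0.04,"offset":[0,0,0],"twist":0},{"hand":0.03,"offset":[0,0,0],"twist":0},{"hand":0.01,"offset":[0,0,0],"twist":0},{"hand":0.01,"offset":[0,0,0],"twist":0},{"hand":0.01,"offset":[0,0,0],"twist":0},{"hand":0.01,"offset":[0,0,0],"twist":0}]' 60
python3 cal.py
```

```text
time_s: 45.45
ee_pos: [0.6354, 0.1054, -0.0174]
tool_rot: [0.002, -0.083, 0.997, 0.0]
wrist_force: [-0.8, -0.3, 5.5]
grip_width: 0.026
grip_force: 59.1
[ 0.63536512  0.10539599 -0.01737501] -2.9755163052010345
pred 325 315
housing (array([0.6359, 0.104 ]), array([0.0437, 0.0353]), 9.5) (285, 270, 80, 90)
edge mids ('heading', np.float32(0.169), 'pt', array([0.6405, 0.1047], dtype=float32))
green (array([0.639 , 0.1066]), array([0.0265, 0.0125]), 10.6) [[0.63831836 0.10658362 0.018     ]]
```

```bash
python3 -m pendant '[{"hand":0.01,"offset":[0,0,-0.01],"twist":0},{"hand":0.01,"offset":[0,0,-0.02],"twist":0},{"hand":0.01,"offset":[0,0,-0.03],"twist":0},{"hand":0.01,"offset":[0,0,-0.035],"twist":0},{"hand":0.01,"offset":[0,0,-0.035],"twist":0},{"hand":0.01,"offset":[0,0,-0.02],"twist":0.08},{"hand":0.01,"offset":[0.008,-0.017,0],"twist":0},{"hand":0.01,"offset":[0.0152,-0.0332,0],"twist":0},{"hand":0.01,"offset":[0.0152,-0.0332,0],"twist":0},{"hand":0.01,"offset":[0.0152,-0.0332,0],"twist":0}]' 80
python3 -m pendant '[{"hand":0.01,"offset":[0.0152,-0.0332,0],"twist":0},{"hand":0.01,"offset":[0.0152,-0.0332,0],"twist":0},{"hand":0.01,"offset":[0.0152,-0.0332,0],"twist":0},{"hand":0.01,"offset":[0.0152,-0.0332,0],"twist":0},{"hand":0.01,"offset":[0.0152,-0.0332,0],"twist":0},{"hand":0.01,"offset":[0.0076,-0.016,0],"twist":0},{"hand":0.01,"offset":[0,0,0],"twist":0},{"hand":0.01,"offset":[0,0,0],"twist":0},{"hand":0.01,"offset":[0,0,0],"twist":0}]'
python3 -c "
from h import *
s=arm.get_state();todo(s,[.5245,-.2044,.013],-3.0556)"
```

```text
time_s: 46.33
ee_pos: [0.5899, -0.017, 0.1316]
tool_rot: [0.001, -0.044, 0.999, -0.0]
wrist_force: [0.8, -0.5, -0.8]
grip_width: 0.025
grip_force: 78.8
time_s: 47.08
ee_pos: [0.5235, -0.2033, 0.131]
tool_rot: [0.001, -0.044, 0.999, 0.0]
wrist_force: [-0.0, 0.3, -1.1]
grip_width: 0.0251
grip_force: 78.9
offset(tool) [-0.0007 -0.0013  0.118 ] twist 0.001 =rows of .12: 0.0 j7 1.4 tcp [ 0.5235 -0.2033  0.131 ]
```

```bash
python3 -m pendant '[{"hand":0.01,"offset":[-0.0005,-0.001,0.02],"twist":0},{"hand":0.01,"offset":[0,0,0.025],"twist":0},{"hand":0.01,"offset":[0,0,0.025],"twist":0},{"hand":0.01,"offset":[0,0,0.02],"twist":0},{"hand":0.01,"offset":[0,0,0.008],"twist":0},{"hand":0.01,"offset":[0,0,0],"twist":0},{"hand":0.01,"offset":[0,0,0],"twist":0},{"hand":0.01,"offset":[0,0,0],"twist":0}]'
python3 - <<'E'
from h import *
c,s=snap("wrist"); todo(s,[.5245,-.2044,.013],-3.0556)
col=c["color"].astype(int); g=(col[:,:,1]-col[:,:,0]>35); kk=big(g,(240,370,270,380)); m=rot(s["tool_rot"])
print("green rel",(cast(c,[cen(kk)],s["ee_pos"][2]+.0354,s)-s["ee_pos"])@m, cv2.contourArea(kk))
E
```

```text
time_s: 47.75
ee_pos: [0.5246, -0.2049, 0.0333]
tool_rot: [0.001, -0.044, 0.999, -0.0]
wrist_force: [-0.0, 0.9, 0.1]
grip_width: 0.0252
grip_force: 78.9
offset(tool) [0.0001 0.0005 0.0203] twist 0.001 =rows of .12: 0.0 j7 1.29 tcp [ 0.5246 -0.2049  0.0333]
green rel [[-0.00340483  0.00076403 -0.03539165]] 1505.0
```

```bash
python3 -m pendant '[{"hand":0.01,"offset":[0,0.0005,0.003],"twist":0},{"hand":0.01,"offset":[0,0,0.004],"twist":0},{"hand":0.01,"offset":[0,0,0],"twist":0},{"hand":0.01,"offset":[0,0,0],"twist":0}]'
python3 -c "
from h import *
s=arm.get_state();todo(s,[.5245,-.2044,.013],-3.0556)"
python3 -m pendant '[{"hand":0.01,"offset":[0,0,0.002],"twist":0},{"hand":0.01,"offset":[0,0,0.002],"twist":0},{"hand":0.01,"offset":[0,0,0],"twist":0}]'
```

```text
time_s: 48.13
ee_pos: [0.5229, -0.205, 0.0249]
tool_rot: [-0.0, -0.043, 0.999, 0.0]
wrist_force: [0.1, -0.2, -1.3]
grip_width: 0.0249
grip_force: 78.9
offset(tool) [-0.0017  0.0005  0.0119] twist 0.0 =rows of .12: 0.0 j7 1.28 tcp [ 0.5229 -0.205   0.0249]
time_s: 48.38
ee_pos: [0.5229, -0.2049, 0.0206]
tool_rot: [-0.0, -0.043, 0.999, 0.0]
wrist_force: [0.0, 0.6, -1.6]
grip_width: 0.025
grip_force: 78.9
```

```bash
python3 -m pendant '[{"hand":0.01,"offset":[-0.0012,0.0003,0],"twist":0},{"hand":0.01,"offset":[0,0,0.002],"twist":0},{"hand":0.01,"offset":[0,0,0],"twist":0}]'|grep -E "pos|wrist"
python3 -m pendant '[{"hand":0.01,"offset":[0,0,0.002],"twist":0},{"hand":0.01,"offset":[0,0,0.002],"twist":0},{"hand":0.01,"offset":[0,0,0],"twist":0}]'|grep -E "pos|wrist"
python3 -m pendant '[{"hand":0.01,"offset":[0,0,0.001],"twist":0},{"hand":0.01,"offset":[0,0,0],"twist":0}]'|grep -E "pos|wrist"
```

```text
ee_pos: [0.5244, -0.2043, 0.0188]
wrist_force: [0.9, 0.8, -1.1]
ee_pos: [0.5245, -0.2041, 0.0147]
wrist_force: [0.1, 1.1, -1.5]
ee_pos: [0.5246, -0.2042, 0.0138]
wrist_force: [0.3, 1.6, -1.2]
```

Release, raise, close the fingers and press on top.

```bash
python3 -m pendant '[{"hand":0.05,"offset":[0,0,0],"twist":0},{"hand":0.05,"offset":[0,0,0],"twist":0},{"hand":0.05,"offset":[0,0,-0.01],"twist":0},{"hand":0.05,"offset":[0,0,-0.02],"twist":0},{"hand":0.005,"offset":[0,0,0],"twist":0},{"hand":0.005,"offset":[0,0,0],"twist":0},{"hand":0.005,"offset":[0,0,0],"twist":0},{"hand":0.005,"offset":[0,0,0],"twist":0},{"hand":0.005,"offset":[0,0,0.008],"twist":0},{"hand":0.005,"offset":[0,0,0.007],"twist":0}]'|grep -E "pos|wrist"
python3 -m pendant '[{"hand":0.005,"offset":[0,0,0.002],"twist":0},{"hand":0.005,"offset":[0,0,0],"twist":0}]'|grep -E "pos|wrist"
python3 -m pendant '[{"hand":0.005,"offset":[0,0,0.002],"twist":0},{"hand":0.005,"offset":[0,0,0],"twist":0}]'|grep -E "pos|wrist"
python3 -m pendant '[{"hand":0.005,"offset":[0,0,0.002],"twist":0},{"hand":0.005,"offset":[0,0,0],"twist":0}]'|grep -E "pos|wrist"
python3 -m pendant '[{"hand":0.005,"offset":[0,0,0.002],"twist":0},{"hand":0.005,"offset":[0,0,0],"twist":0}]'|grep -E "pos|wrist"
```

```text
ee_pos: [0.5241, -0.2046, 0.0281]
wrist_force: [0.2, 0.6, -0.8]
ee_pos: [0.5233, -0.2042, 0.0256]
wrist_force: [0.1, -0.1, 0.7]
ee_pos: [0.5242, -0.2044, 0.0246]
wrist_force: [-0.3, -0.0, -0.5]
ee_pos: [0.5243, -0.2046, 0.0228]
wrist_force: [0.1, 0.3, -0.9]
ee_pos: [0.5242, -0.2047, 0.0209]
wrist_force: [-0.1, 0.9, -0.0]
```

```bash
python3 -m pendant '[{"hand":0.005,"offset":[0,0,0.0015],"twist":0},{"hand":0.005,"offset":[0,0,0],"twist":0}]'|grep -E "pos|wrist"
python3 -m pendant '[{"hand":0.005,"offset":[0,0,0.0015],"twist":0},{"hand":0.005,"offset":[0,0,0],"twist":0}]'|grep -E "pos|wrist"
python3 -m pendant '[{"hand":0.005,"offset":[0,0,0.001],"twist":0},{"hand":0.005,"offset":[0,0,0],"twist":0}]'|grep -E "pos|wrist"
```

```text
ee_pos: [0.5242, -0.2045, 0.0193]
wrist_force: [-0.2, 0.2, 0.5]
ee_pos: [0.5243, -0.2046, 0.019]
wrist_force: [-2.3, 0.6, 9.6]
ee_pos: [0.5244, -0.2046, 0.019]
wrist_force: [-4.6, 1.1, 18.3]
```

Home. Now rise and go to the plug.

```bash
python3 -m pendant '[{"hand":0.005,"offset":[0,0,-0.02],"twist":0},{"hand":0.05,"offset":[0,0,-0.035],"twist":0},{"hand":0.05,"offset":[0,0,-0.035],"twist":0},{"hand":0.05,"offset":[0,0,-0.035],"twist":0},{"hand":0.05,"offset":[0,0,-0.03],"twist":0},{"hand":0.05,"offset":[0.0015,0.016,-0.01],"twist":0},{"hand":0.05,"offset":[0.0033,0.0342,0],"twist":0},{"hand":0.05,"offset":[0.0033,0.0342,0],"twist":0},{"hand":0.05,"offset":[0.0033,0.0342,0],"twist":0},{"hand":0.05,"offset":[0.0033,0.0342,0],"twist":0}]' >/dev/null
python3 -m pendant '[{"hand":0.05,"offset":[0.0033,0.0342,0],"twist":0},{"hand":0.05,"offset":[0.0033,0.0342,0],"twist":0},{"hand":0.05,"offset":[0.0033,0.0342,0],"twist":0},{"hand":0.05,"offset":[0.0033,0.0342,0],"twist":0},{"hand":0.05,"offset":[0.0033,0.0342,0],"twist":0},{"hand":0.05,"offset":[0.0033,0.0342,0],"twist":0},{"hand":0.05,"offset":[0.0033,0.0342,0],"twist":0},{"hand":0.05,"offset":[0.0015,0.016,0],"twist":0},{"hand":0.05,"offset":[0,0,0],"twist":0},{"hand":0.05,"offset":[0,0,0],"twist":0}]'
python3 -m pendant '[{"hand":0.05,"offset":[0,0,0],"twist":0},{"hand":0.05,"offset":[0,0,0],"twist":0}]'>/dev/null
python3 - <<'E'
from h import *
c,s=snap("wrist"); v=cv2.cvtColor(c["color"],cv2.COLOR_RGB2GRAY); print(s["ee_pos"],yaw(s),s["joints"][6]); cv2.imwrite("pics/q.png",c["color"][:,:,::-1])
print("pred",proj(c,[[.444,.221,.02]],s))
# all darkish/contrast blobs
m=((v<70)*255).astype(np.uint8); m[330:]=0
cs,_=cv2.findContours(m,cv2.RETR_EXTERNAL,cv2.CHAIN_APPROX_NONE)
for k in cs:
    if cv2.contourArea(k)>60: print("dark",cv2.boundingRect(k),cv2.contourArea(k),cast(c,[cen(k)],.01,s)[0].round(3))
E
```

```text
time_s: 52.72
ee_pos: [0.449, 0.1995, 0.1816]
tool_rot: [-0.0, -0.045, 0.999, -0.0]
wrist_force: [-0.9, 0.2, -0.5]
grip_width: 0.0498
grip_force: 0.0
[0.4500203  0.19682129 0.18160901] -3.0577586200920144 0.6495507063042396
pred [[353.39742924 199.25427587]]
dark (222, 298, 45, 32) 980.0 [0.582 0.125 0.01 ]
dark (383, 297, 46, 33) 970.0 [0.568 0.287 0.01 ]
dark (0, 273, 20, 34) 471.0 [ 0.579 -0.145  0.01 ]
dark (390, 258, 29, 30) 120.5 [0.514 0.275 0.01 ]
dark (327, 153, 37, 25) 129.5 [0.409 0.208 0.01 ]
dark (0, 103, 88, 227) 6919.0 [ 0.483 -0.084  0.01 ]
```

The plug is not where it first was; there is a dark arc around (345,165). I'll analyse the patch numerically.

```bash
python3 - <<'E'
import cv2,numpy as np
v=cv2.cvtColor(cv2.imread("pics/q.png"),cv2.COLOR_BGR2GRAY)
print("cols",list(range(312,384,3)))
for y in range(135,204,3): print(y," ".join("%3d"%a for a in v[y,312:384:3]))
E
```

```text
cols [312, 315, 318, 321, 324, 327, 330, 333, 336, 339, 342, 345, 348, 351, 354, 357, 360, 363, 366, 369, 372, 375, 378, 381]
135  77  78  81  81  80  79  79  77  76  77  77  78  79  78  76  78  81  79  79  79  77  75  76  77
138  78  79  80  79  77  76  77  77  77  76  76  77  77  78  78  78  83  80  77  78  76  79  79  77
141  80  79  81  79  78  75  78  78  77  76  77  78  79  79  79  80  81  79  76 133 140 124  78  76
144  78  78  80  80  78  78  76  77  79  77  77 112  93  93  81  80  79  76  78 141 146 103  87  86
147  97  94  77  77  79  79  77  78  81  84  77 109 149 152  99  78  78  75  85 141 142 145 145 145
150 152 157 147 141 143 143 126 127 141  95  78  75 105 150  81  77 111 111 135 143 143 148 146 148
153 151 152 151 148 146 150 151 135  99  74  59  58  61  85  80  79 144 143 147 142 143 148 148 146
156 151 149 149 150 147 148 115  77  43  21  22  29  40  32  34  76 143 150 152 147 149 149 145 146
159 146 151 148 149 149 145  67  24  62  83  74  92 112 164  81  25  99 154 153 149 151 150 141 142
162 149 153 151 151 152 102  29  80 169 132 147 180 133 179 176 142  44 14
[... 625 characters left out ...]

183 147 150 149 153 152 131 100 183 181 176 178 161 181 137 178 180 143 139 153 150 145 148 149 145
186 145 151 152 154 156 154 121 125 182 174 144 162 194 155 179 163 127 148 150 147 148 152 149 148
189 148 152 149 151 154 151 150 131 121 173 157 150 192 162 134 128 148 148 147 145 144 148 150 148
192 151 155 147 150 151 147 151 155 141 122 108 139 191 170 145 150 146 144 144 149 150 151 150 146
195 153 152 147 151 151 148 151 152 152 151 150 140 144 147 148 150 148 149 147 152 152 147 146 146
198 152 150 149 150 156 155 153 153 151 149 147 145 147 144 144 152 154 151 148 151 153 146 148 152
201 151 155 155 156 158 153 150 154 156 152 149 148 149 146 143 145 150 148 147 154 151 146 151 154
```

```bash
python3 - <<'E'
from h import *
c,s=snap("wrist"); v=cv2.cvtColor(c["color"],cv2.COLOR_RGB2GRAY).astype(int)
L=[]
for y in list(range(161,172))+list(range(184,194)):
    r=v[y,336:357]; 
    L.append((336+r.argmax() if y>183 else 342+v[y,342:350].argmax(),y))
    if y%3==0: print(y,r.tolist())
L=np.array(L,float); print(L.tolist()); 
f=np.polyfit(L[:,1],L[:,0],1); print("slope",f[0],"x at 176",np.polyval(f,176))
P=cast(c,[[np.polyval(f,162),162],[np.polyval(f,192),192]],.034,s); d=P[1]-P[0]; print("wing heading",np.arctan2(d[1],d[0]),np.linalg.norm(d))
print("disc ctr",cast(c,[[345,175.5]],.018,s),cast(c,[[346,176.5]],.034,s)); p=cast(c,[[345,175.5]],.018,s)[0]
# disc circle fit from sat bright mask edges
m=(v>165)&True; k=big(m,(156,194,327,364)); h=cv2.convexHull(k).reshape(-1,2); print("disc fit",circ(cast(c,h,.018,s)))
E
```

```text
162 [174, 164, 150, 126, 109, 125, 152, 170, 181, 184, 177, 159, 142, 153, 173, 181, 180, 178, 177, 175, 170]
165 [176, 165, 156, 143, 129, 147, 172, 186, 193, 194, 186, 173, 149, 124, 136, 168, 180, 181, 179, 179, 180]
168 [177, 163, 148, 129, 110, 127, 158, 178, 189, 192, 188, 177, 157, 123, 103, 116, 138, 166, 178, 179, 179]
171 [163, 133, 98, 118, 159, 160, 156, 169, 184, 187, 175, 165, 154, 144, 159, 173, 177, 182, 181, 178, 178]
186 [182, 183, 177, 166, 159, 156, 145, 127, 141, 167, 183, 191, 193, 187, 173, 155, 147, 167, 181, 179, 168]
189 [119, 142, 161, 173, 175, 166, 151, 131, 130, 155, 176, 189, 192, 188, 177, 158, 134, 130, 133, 128, 130]
192 [141, 134, 128, 121, 113, 111, 116, 116, 121, 145, 168, 185, 192, 188, 180, 165, 150, 145, 149, 151, 151]
[[345.0, 161.0], [345.0, 162.0], [345.0, 163.0], [344.0, 164.0], [345.0, 165.0], [345.0, 166.0], [345.0, 167.0], [345.0, 168.0], [345.0, 169.0], [345.0, 170.0], [345.0, 171.0], [348.0, 184.0], [348.0, 185.0], [348.0, 186.0], [348.0, 187.0], [348.0, 188.0], [348.0, 189.0], [348.0, 190.0], [348.0, 191.0], [348.0, 192.0], [348.0, 193.0]]
slope 0.12877950778503158 x at 176 346.2889670182488
wing heading 0.2282054646268641 0.02625559655458389
disc ctr [[0.42343868 0.21146818 0.018     ]] [[0.4215275 0.2113318 0.034    ]]
disc fit (array([0.4224, 0.2117]), np.float64(0.0146), np.float64(0.0001))
```

```bash
python3 -m pendant '[{"hand":0.05,"offset":[0.0128,0.009,0.02],"twist":0},{"hand":0.05,"offset":[0.0128,0.009,0.03],"twist":0},{"hand":0.05,"offset":[0,0,0.03],"twist":-0.065},{"hand":0.05,"offset":[0,0,0.03],"twist":0},{"hand":0.05,"offset":[0,0,0.025],"twist":0},{"hand":0.04,"offset":[0,0,0.01],"twist":0},{"hand":0.04,"offset":[0,0,0],"twist":0},{"hand":0.04,"offset":[0,0,0],"twist":0},{"hand":0.04,"offset":[0,0,0],"twist":0}]'
python3 - <<'E'
from h import *
c,s=snap("wrist"); todo(s,[.423,.2125,-.0085],yaw(s)); v=cv2.cvtColor(c["color"],cv2.COLOR_RGB2GRAY)
x,y=proj(c,[[.4224,.2117,.018]],s)[0].astype(int); print(x,y)
for r in range(y-50,y+50,6): print(r," ".join("%3d"%a for a in v[r,x-50:x+52:5]))
E
```

```text
time_s: 53.73
ee_pos: [0.4236, 0.2145, 0.0377]
tool_rot: [0.001, -0.075, 0.997, 0.0]
wrist_force: [-0.0, 0.4, -0.1]
grip_width: 0.0404
grip_force: 0.0
offset(tool) [ 0.0009 -0.0019  0.0462] twist -0.0 =rows of .12: 0.0 j7 0.38 tcp [0.4236 0.2145 0.0377]
322 263
213  90  90  88  88  91  90  87  89  88  90  88  89  90  91  88  90  87  88  92  89  87
219  92  95  92  88  89  92  90  90  90  91  87  88  90  91  90  89  87  88  88  87  89
225  90  90  91  91  89  90  89  92  91  71  71  68  88  92  90  89  86  88  87  85  90
231  87  92  90  91 124 170  71  27  16  20  23  21  18  14  84  90  98 173  89  90  89
237 169 159 103  91  92  70  16  25  45  57  62  62  52  30  18  80 166 171 115  91 155
243 143 161 123  95 165  20  36  75  53  75  77  77  76  76  57  23  88 168 153 114 170
249 146 144 146 154 142  37 177 121  60 101 112  89  76  76  75  50  64 168 172 171 169
255 145 145 143 142 103 172 192 189  58 108 117  97  75 190 177 192  36 171 170 168 166
261 144 140 141 143 107 171 189 179 109 100 113 102 105 184 184 166  52 145 152 154 168
267 138 144 143 149 143 164 165 165 244  97  86  78 243 168 165 164 107 142 139 136 145
273 142 145 142 147 148 128 164 164 225 155 133 155 226 163 163 146 143 142 140 143 142
279 145 147 139 145 141 142 157 162 162 216 219 229 144 162 160 140 139 141 136 139 142
285 145 141 141 146 145 143 146 146 159 127 170 168 121 146 139 140 137 142 144 143 142
291 146 149 146 150 149 144 146 145 145 124 175 171 104 141 146 146 142 142 146 140 139
297  43  82 146 145 146 144 142 141 138 137 168 174 139 160 155 146 137 144 144 139  90
303  17  68 142 146 147 140 138 132 138 146 145 149 162 169 168 159 155 137 136 140  79
309  15  47 146 145 147 146 144 146 154 168 166 162 166 173 173 163 166 168 169 171  73
```

```bash
python3 -m pendant '[{"hand":0.04,"offset":[0.0009,-0.0019,0.01],"twist":-0.06},{"hand":0.04,"offset":[0,0,0.018],"twist":0},{"hand":0.04,"offset":[0,0,0.012],"twist":0},{"hand":0.04,"offset":[0,0,0.006],"twist":0},{"hand":0.03,"offset":[0,0,0],"twist":0},{"hand":0.02,"offset":[0,0,0],"twist":0},{"hand":0.0,"offset":[0,0,0],"twist":0},{"hand":0.0,"offset":[0,0,0],"twist":0},{"hand":0.0,"offset":[0,0,0],"twist":0},{"hand":0.0,"offset":[0,0,0],"twist":0}]' 50
python3 -c "
from h import *
s=arm.get_state();todo(s,[.423,.2125,-.0085],yaw(s));print(yaw(s))"
```

```text
time_s: 54.62
ee_pos: [0.4229, 0.2129, -0.0082]
tool_rot: [0.001, -0.105, 0.994, 0.001]
wrist_force: [-1.3, 0.5, 6.3]
grip_width: 0.0074
grip_force: 52.4
offset(tool) [-0.     -0.0004  0.0003] twist -0.0 =rows of .12: 0.0 j7 0.35 tcp [ 0.4229  0.2129 -0.0082]
-2.930581043618104
```

```bash
python3 -m pendant '[{"hand":0.0,"offset":[0,0,-0.01],"twist":0},{"hand":0.0,"offset":[0,0,-0.025],"twist":0},{"hand":0.0,"offset":[0,0,-0.035],"twist":0},{"hand":0.0,"offset":[0,0,-0.035],"twist":0},{"hand":0.0,"offset":[0,0,-0.03],"twist":0},{"hand":0.0,"offset":[0,0,-0.02],"twist":0},{"hand":0.0,"offset":[-0.003,-0.016,0],"twist":0},{"hand":0.0,"offset":[-0.0057,-0.0325,0],"twist":0},{"hand":0.0,"offset":[-0.0057,-0.0325,0],"twist":0},{"hand":0.0,"offset":[-0.0057,-0.0325,0],"twist":0}]' 60
python3 -m pendant '[{"hand":0.0,"offset":[-0.0057,-0.0325,0],"twist":0},{"hand":0.0,"offset":[-0.0057,-0.0325,0],"twist":0},{"hand":0.0,"offset":[-0.0057,-0.0325,0],"twist":0},{"hand":0.0,"offset":[-0.0057,-0.0325,0],"twist":0},{"hand":0.0,"offset":[-0.0057,-0.0325,0],"twist":0},{"hand":0.0,"offset":[-0.0057,-0.0325,0],"twist":0},{"hand":0.0,"offset":[-0.003,-0.016,0],"twist":0},{"hand":0.0,"offset":[0,0,0],"twist":0},{"hand":0.0,"offset":[0,0,0],"twist":0},{"hand":0.0,"offset":[0,0,0],"twist":0}]'
python3 - <<'E'
from h import *
c,s=snap("wrist"); todo(s,[.559,-.1232,.03],yaw(s)); v=cv2.cvtColor(c["color"],cv2.COLOR_RGB2GRAY); m=rot(s["tool_rot"])
x,y=proj(c,[[.559,-.1232,.04]],s)[0].astype(int); print("pocket px",x,y,"plug px",proj(c,s["ee_pos"]+m@np.array([0,0,-.026]),s))
for r in range(y-36,y+110,6): print(r," ".join("%3d"%a for a in v[r,x-45:x+50:5]))
E
```

```text
time_s: 55.45
ee_pos: [0.4658, 0.1042, 0.1463]
tool_rot: [0.0, -0.106, 0.994, -0.0]
wrist_force: [0.7, -0.1, -1.2]
grip_width: 0.007
grip_force: 59.9
time_s: 56.28
ee_pos: [0.5457, -0.0917, 0.146]
tool_rot: [-0.0, -0.106, 0.994, 0.001]
wrist_force: [-0.1, 0.1, -0.7]
grip_width: 0.0072
grip_force: 59.9
offset(tool) [-0.0064 -0.0338  0.1159] twist -0.0 =rows of .12: 0.0 j7 1.28 tcp [ 0.5457 -0.0917  0.146 ]
pocket px 283 228 plug px [[327.8026146  307.28469163]]
192 225 225 225 226 227 227 227 228 228 228 229 229 230 230 205 101 102 103 103
198 226 227 227 227 227 228 227 228 229 229 229 229 230 230 231 163 102 103 102
204 225 226 227 228 230 231 233 203 130 127 180 232 234 233 231 232 234 107 102
210 225 226 227 228 230 187  41  37  36  38  39  54 127 235 236 236 236 236 236
216 225 218 224 228 190  35  39  37  37  36  33  34  36  62 237 236 235 235 235
222 198 200 202 205  95  35  33  32  34  32  32  33  33  32 155 235 234 234 233
228 198 199 201 200  98  34  32  33  33  32  32  32  31  31  75 231 233 233 234
234 198 200 200 204  81  30  32  34  34  33  32  32  31  32  98 218 221 233
[... 664 characters left out ...]
 185 186 186 187 188 188 102  23  50  50  49  50  68  77  76
294  84  79  70  72  98 120 158 172 189 216  39  47  49  68  68  30  90  99 104
300  36  34  43  52  64  74  82  97 105 107  34  50  52  69  69  21  75  97 108
306  92  92  93  95 100 108 103  92  77  62  19  19  40  69  69  16  73  75  73
312 106 108 109 110 110 110 109 109 109  30  20  19  58  69  69  15  71  75  74
318 106 107 107 106 106 106 105 105 105  18  21  19  65  68  70  14  66  69  72
324 105 105 100  76  61  99 106 105 101  20  22  19  67  70  70  12  77  73  77
330 101 102  95 105 107 104 105 104  66  18  19  17  68  69  70  14  76  72  77
336 103 104  91 105 105 106 105 104  29  18  17  22  69  69  66  15  71  74  77
```

```bash
python3 - <<'E'
from h import *
c,s=snap("wrist"); v=cv2.cvtColor(c["color"],cv2.COLOR_RGB2GRAY); m=rot(s["tool_rot"])
for t in(100,130): k=big(v<t,(198,258,248,320)); P=circ(cast(c,k.reshape(-1,2),.04,s)); print(P, m.T@(np.r_[P[0],.04]-s["ee_pos"]))
todo(s,[.5595,-.1232,.03],yaw(s))
E
```

```text
(array([ 0.5597, -0.1238]), np.float64(0.0199), np.float64(0.0003)) [-0.00675269 -0.0349466   0.10605052]
(array([ 0.56  , -0.1238]), np.float64(0.0206), np.float64(0.0003)) [-0.00704588 -0.03501018  0.10605036]
offset(tool) [-0.0067 -0.0343  0.1161] twist -0.0 =rows of .12: 0.0 j7 1.28 tcp [ 0.5458 -0.0912  0.1461]
```

```bash
python3 -m pendant '[{"hand":0.0,"offset":[-0.0035,-0.017,0],"twist":0},{"hand":0.0,"offset":[-0.0035,-0.017,0.015],"twist":0},{"hand":0.0,"offset":[0,0,0.03],"twist":0},{"hand":0.0,"offset":[0,0,0.03],"twist":0},{"hand":0.0,"offset":[0,0,0.025],"twist":0},{"hand":0.0,"offset":[0,0,0.007],"twist":0},{"hand":0.0,"offset":[0,0,0],"twist":0},{"hand":0.0,"offset":[0,0,0],"twist":0},{"hand":0.0,"offset":[0,0,0],"twist":0}]'
python3 -c "
from h import *
s=arm.get_state();todo(s,[.5598,-.1231,.0218],yaw(s))"
```

```text
time_s: 57.13
ee_pos: [0.5618, -0.124, 0.0407]
tool_rot: [0.001, -0.106, 0.994, -0.0]
wrist_force: [0.3, -0.8, -0.9]
grip_width: 0.0073
grip_force: 59.9
offset(tool) [0.0018 0.0013 0.0189] twist -0.0 =rows of .12: 0.0 j7 1.23 tcp [ 0.5618 -0.124   0.0407]
```

```bash
python3 -m pendant '[{"hand":0.0,"offset":[0.001,0.001,0.004],"twist":0},{"hand":0.0,"offset":[0,0,0.003],"twist":0},{"hand":0.0,"offset":[0,0,0],"twist":0},{"hand":0.0,"offset":[0,0,0],"twist":0}]'
python3 -c "
from h import *
s=arm.get_state();todo(s,[.5598,-.1231,.0218],yaw(s))"
python3 -m pendant '[{"hand":0.0,"offset":[0,0,0.002],"twist":0},{"hand":0.0,"offset":[0,0,0.002],"twist":0},{"hand":0.0,"offset":[0,0,0],"twist":0}]'
```

```text
time_s: 57.47
ee_pos: [0.5592, -0.1239, 0.0322]
tool_rot: [0.0, -0.105, 0.994, -0.0]
wrist_force: [0.3, -0.5, -0.9]
grip_width: 0.0072
grip_force: 59.9
offset(tool) [-0.0008  0.0007  0.0104] twist -0.0 =rows of .12: 0.0 j7 1.22 tcp [ 0.5592 -0.1239  0.0322]
time_s: 57.72
ee_pos: [0.5589, -0.1239, 0.0276]
tool_rot: [-0.0, -0.105, 0.994, 0.0]
wrist_force: [-1.1, -0.7, -1.7]
grip_width: 0.0071
grip_force: 59.9
```

Underside is at about 0.036, inside the rim with no side force. Press home.

```bash
python3 -m pendant '[{"hand":0.0,"offset":[-0.0008,0.0006,0.001],"twist":0},{"hand":0.0,"offset":[0,0,0.002],"twist":0},{"hand":0.0,"offset":[0,0,0],"twist":0}]'|grep -E "pos|wrist"
python3 -m pendant '[{"hand":0.0,"offset":[0,0,0.001],"twist":0},{"hand":0.0,"offset":[0,0,0.001],"twist":0},{"hand":0.0,"offset":[0,0,0],"twist":0}]'|grep -E "pos|wrist"
python3 -m pendant '[{"hand":0.0,"offset":[0,0,0.001],"twist":0},{"hand":0.0,"offset":[0,0,0],"twist":0}]'|grep -E "pos|wrist"
python3 -m pendant '[{"hand":0.0,"offset":[0,0,0.001],"twist":0},{"hand":0.0,"offset":[0,0,0],"twist":0}]'|grep -E "pos|wrist"
```

```text
ee_pos: [0.5601, -0.1227, 0.0248]
wrist_force: [0.2, 0.5, -0.8]
ee_pos: [0.5601, -0.1229, 0.0229]
wrist_force: [0.3, 0.6, -0.3]
ee_pos: [0.5601, -0.1229, 0.022]
wrist_force: [0.8, 0.5, 0.8]
ee_pos: [0.5602, -0.1229, 0.0219]
wrist_force: [-1.4, 0.3, 9.1]
```

```bash
python3 -m pendant '[{"hand":0.0,"offset":[0,0,0.0015],"twist":0},{"hand":0.0,"offset":[0,0,0],"twist":0}]'|grep -E "pos|wrist"
python3 -m pendant '[{"hand":0.0,"offset":[0,0,-0.0025],"twist":0},{"hand":0.03,"offset":[0,0,0],"twist":0},{"hand":0.03,"offset":[0,0,0],"twist":0},{"hand":0.03,"offset":[0,0,-0.015],"twist":0},{"hand":0.03,"offset":[0,0,-0.02],"twist":0},{"hand":0.0,"offset":[0,0,0],"twist":0},{"hand":0.0,"offset":[0,0,0],"twist":0},{"hand":0.0,"offset":[0,0,0],"twist":0},{"hand":0.0,"offset":[0,0,0.012],"twist":0},{"hand":0.0,"offset":[0,0,0.003],"twist":0}]'|grep -E "pos|wrist"
python3 -m pendant '[{"hand":0.0,"offset":[0,0,0.002],"twist":0},{"hand":0.0,"offset":[0,0,0],"twist":0}]'|grep -E "pos|wrist"
python3 -m pendant '[{"hand":0.0,"offset":[0,0,0.002],"twist":0},{"hand":0.0,"offset":[0,0,0],"twist":0}]'|grep -E "pos|wrist"
python3 -m pendant '[{"hand":0.0,"offset":[0,0,0.0015],"twist":0},{"hand":0.0,"offset":[0,0,0],"twist":0}]'|grep -E "pos|wrist"
```

```text
ee_pos: [0.5602, -0.1229, 0.0218]
wrist_force: [-4.4, 1.1, 20.6]
ee_pos: [0.5583, -0.1232, 0.0396]
wrist_force: [-0.6, -0.1, -1.0]
ee_pos: [0.5588, -0.123, 0.0386]
wrist_force: [-0.3, 0.3, 0.7]
ee_pos: [0.5597, -0.123, 0.0376]
wrist_force: [-0.1, 0.8, -0.7]
ee_pos: [0.5598, -0.1231, 0.0364]
wrist_force: [-0.4, 0.2, -0.0]
```

```bash
python3 -m pendant '[{"hand":0.0,"offset":[0,0,0.0015],"twist":0},{"hand":0.0,"offset":[0,0,0],"twist":0}]'|grep -E "pos|wrist"
python3 -m pendant '[{"hand":0.0,"offset":[0,0,0.0008],"twist":0},{"hand":0.0,"offset":[0,0,0],"twist":0}]'|grep -E "pos|wrist"
python3 -m pendant '[{"hand":0.0,"offset":[0,0,-0.02],"twist":0},{"hand":0.0,"offset":[0,0,-0.035],"twist":0},{"hand":0.0,"offset":[0,0,-0.035],"twist":0},{"hand":0.0,"offset":[0,0,-0.035],"twist":0},{"hand":0.0,"offset":[0,0,-0.03],"twist":0},{"hand":0.0,"offset":[0,0.02,0],"twist":0},{"hand":0.0,"offset":[0,0.035,0],"twist":0},{"hand":0.0,"offset":[0,0.035,0],"twist":0},{"hand":0.0,"offset":[0,0.035,0],"twist":0},{"hand":0.0,"offset":[0,0.03,0],"twist":0}]'|grep -E "pos|wrist"
python3 -m pendant '[{"hand":0.0,"offset":[0,0.035,0],"twist":0},{"hand":0.0,"offset":[0,0.035,0],"twist":0},{"hand":0.0,"offset":[0,0.035,0],"twist":0},{"hand":0.0,"offset":[0,0.02,0],"twist":0},{"hand":0.0,"offset":[0,0,0],"twist":0},{"hand":0.0,"offset":[0,0,0],"twist":0}]'|grep -E "pos|wrist"
python3 - <<'E'
from h import *
t,s=snap("top"); im=t["color"]; g=cv2.cvtColor(im,cv2.COLOR_RGB2GRAY); cv2.imwrite("pics/end.png",im[:,:,::-1])
print("case patch cols 330..460 step3")
for r in range(210,308,3): print(r," ".join("%3d"%a for a in g[r,330:460:4]))
sc,_=snap("scene"); cv2.imwrite("pics/endsc.png",sc["color"][:,:,::-1])
# green display check & dial
col=im.astype(int); k=big((col[:,:,1]-col[:,:,0]>25),(230,290,365,405)); print("green",cen(k),cast(t,[cen(k)],.048))
k=big(g>160,(265,292,335,372)); print("dial?",cen(k),cv2.contourArea(k),cast(t,[cen(k)],.084))
E
```

```text
ee_pos: [0.5599, -0.1231, 0.035]
wrist_force: [-0.4, -0.6, 0.5]
ee_pos: [0.5599, -0.1231, 0.0348]
wrist_force: [-2.2, -0.4, 5.4]
ee_pos: [0.5265, 0.0308, 0.1895]
wrist_force: [-0.4, 0.7, 0.7]
ee_pos: [0.5006, 0.152, 0.1893]
wrist_force: [-0.3, -0.8, 0.8]
case patch cols 330..460 step3
210 117 117 117 113 115 115 119 110 115 111 115 113 108 112 111 106 110 109 112 107 106 108  55  52  49  47  60  82  77  72 121 138 142
213 118 116 112  85  86  85  71  58 110 104 103  95  90  92  84  77  73  76  86  81  76  92 105 105 104 119 129 148 155 159  96 139 142
216  93  83  75  58  69  91  82  81  96 111 111 111 130 131 157 173 175 181 188 204 200 198 199 200 201 197 196 194 191 188 113 146 139
219 138 157 189 184 194 205 213 218 218 217 218 214 214 213 209 208 206 206 206 203 201 199 198 199 196 195 195 193 192 190 120 139 144
222 225 218 217 216 218 218 217 214 212 212 212 213 214 208 207 206 206 206 202 204 203 201 202 198 195 198 192 193 192 190 131 141 144
225 223 218 218 216 219 215 214 214 212 212 214 215 209 208 207 207 208 203 202 201 201 200 197 199 199 195 193 192 193 189 132 144 13
[... 3149 characters left out ...]
 176 171 174 174 172 174 170 168 168 166 194 196 193 196 193 192 191 195 191 190 178 181 174 176 141 129 120 112 121
300 113 200 208 178 174 174 173 168 169 175 173 173 167 196 190 186 161 140 124 124 115 105  93  90  85  74  61  61  74  85  78 134 143
303 138 191 201 192 149 132 132 119 110 101  93  83  88  90  82  69  75  83  78  80  79  55  85 101  83  67  71 127 139 144 139 141 139
306 133  94  84  72  56  61  52  45  56  58  73  44  82  83  90 113 114 106  86  84  67  53 143 142 137 136 141 140 145 145 144 134 137
green [379.0801687763713, 253.1603375527426] [[ 0.52750946 -0.20127455  0.048     ]]
dial? [354.111758360302, 277.24983818770227] 772.5 [[ 0.46417999 -0.13501832  0.084     ]]
```

```bash
python3 - <<'E'
from h import *
t,s=snap("top"); im=t["color"]; g=cv2.cvtColor(im,cv2.COLOR_RGB2GRAY)
k=big(g>125,(245,256,430,440)); print("pivot",cen(k),cast(t,[cen(k)],.048),"expected ~",(.538,-.3475))
print("proj gauge dial expected",proj(t,[[.4599,-.1314,.084]]),"plug disc",proj(t,[[.5599,-.123,.048]]))
sc,_=snap("scene"); sg=cv2.cvtColor(sc["color"],cv2.COLOR_RGB2GRAY); p=proj(sc,[[.4599,-.1314,.084]])[0]; print("scene dial pred",p); x,y=p.astype(int)
for r in range(y-14,y+16,2): print(r," ".join("%3d"%a for a in sg[r,x-18:x+20:2]))
E
```

```text
pivot [434.9166666666667, 250.84444444444443] [[ 0.53717945 -0.34721628  0.048     ]] expected ~ (0.538, -0.3475)
proj gauge dial expected [[352.62384057 278.94026412]] plug disc [[349.07293228 239.8263458 ]]
scene dial pred [261.05566815 240.24688284]
226 124 129 124 128 124 123 128 127 130 128 126 129 125 124 126 130 127 126 129
228 126 124 124 125 127 129 125  83  63 109 127 130 129 129 124 125 124 123 127
230 123 128 128 128 126 126  76 126 147  67  80 129 133 127 125 130 127 127 123
232 107 129 131 125 128  79 124 145 144 145 116  79 104 127 126 127 126 128 123
234 108 110 129 122  61 150 145 127 156 165 161 138  57  81 130 131 128 127 127
236 113 109  43  65 126 120 148 111 172 168 170 171 165 145  69  92 130 128 126
238 107  20  69 128 122 128 167 166 168 171 171 171 108 131 148 118  76 114 128
240  25  71 126 124 120 125 166 166 166  43  62 100 170 137 146 145 146  55  68
242  70 127 122 121 121 153 163 165 167 169 170 171 172 122 125 122 121 123  99
244 126 123 123 122 122 105 173 164 169 162 168 171 125  63  90 122 123 122 123
246 121 122 123 122 121  40 114 145 144 117 150 123  72  69  76 125 121 122 122
248 121 122 124 122 123  45  58  64  63  68  72  73  75  55  44 124 123 122 121
250 123 124 121 122 123  51  37  66  65  71  79  66  42  45  42 125 123 122 122
252 120 123 123 122 123  58  33  39  43  45  48  48  37  50  64 124 122 123 123
254 122 121 123 122 123 125  48  35  42  45  48  47  46  56 127 122 123 122 122
```

All pieces are where they should be: the pivot is within 1 mm of expected, and the dial is at its predicted pixel at home height. Handing in.

```bash
python3 -c "
from rig import arm
print(arm.job_done())"
```

```text
the job is handed in; nothing more can be done
None
```

The gauge is unscrewed and pressed home dial up, and the pliers, caliper and plug are home in their own cut-outs; there was no level on the worktop. I handed the job in, but the rig returned no verdict.

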